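# Fetch the cramp wedges from behind the case and drive them tight

## Task

The wooden case standing on edge blocks the wedge rack: lift it out of the way, fetch every wedge from the rack and put each in a slot of its own in the glue-up cramp, thin end first, and drive it along with gentle pushes until its jaw is closed up against the glued strip. Stand the case back upright inside its taped outline in front of the rack, and leave the sanding block, jar and glue bottle alone.

Things in the scene. Friction and masses are not known exactly. Their poses are not given: they have to be found in the camera images.
- case_center (a point): Centre of the brown wooden case, 116 x 176 x 62 mm, 0.5 kg, solid. It stands on a long edge, 116 mm tall, its own x axis up, its y along the 176 mm length, its z across the 62 mm thickness (grip across that, from above). The centre is 58 mm above the bench while it stands.
- case: The same case: its axes are those of case_center; its origin is the middle of one 116 x 176 face, 31 mm from the centre against its z.
- case_place (a point): Centre, on the bench, of the white taped outline (inside 68 x 182 mm) in front of the rack where the case stands; x points from there into the rack, y runs along the outline's length. The middle of the stored wedges lies 86 mm along x. The bench on the robot side of the outline is free.
- rack: Fixed plywood pigeonhole rack 192 mm wide, open to -x; origin on the bench, mid-lanes. Lanes along x at y = -62, 0, 62 mm, 6 mm dividers between (x 8 to 48 mm), side walls y = +-92. Roof 38 to 46 mm high from x = -5 mm to the back wall (x 48 to 56). Wedges lie on the bench, thick front 40 mm out from under the roof, 10 mm behind the case: draw each out 50 mm before lifting.
- cramp: Fixed glue-up cramp on an 8 mm base plate (x -112 to 60, y +-88 mm; origin on the bench). Three slots along x, open above and to -x, at y = -47, 5, 57 mm, x = -32 to 32 mm, walls 30 mm high above the plate: a fixed block on the +y side, a sliding jaw on the -y side. Jaw open, a slot is 25 mm wide at the mouth, 13.6 mm at its far end, the same taper as a wedge.
- slot_0 (a point): Where the origin of a fully driven wedge lies in slot 0, on the base plate top (8 mm above the bench); x is the driving direction, the mouth at x = -34 mm. A wedge with its origin at x = -62, y = 2.5 mm lies in the mouth with 3 mm play each side; it meets the walls near x = -28 and drifts 2.5 mm to -y as the jaw gives. Driven, its thick end stays 11 mm outside the mouth.
- jaw_0 (a joint): Travel of the jaw of slot 0 towards the glued strip: 0 open, 0.005 m closed against the strip (tight). A light spring opens it; pushing the wedge takes under 10 N until the jaw is closed, then it goes hard; 20 N is plenty. A driven wedge stays by friction.
- wedge_0: Light wooden wedge, 90 mm long, 28 mm high, 90 g, the same either way up; tapers evenly on both sides from 32 mm wide at its thick end (x = -45 mm, with a black dot on top) to 16 mm at its thin end (x = +45 mm). Origin under its middle, x towards the thin end. May be absent (2 or 3 of the 3 are there).
- slot_1 (a point): Where the origin of a fully driven wedge lies in slot 1, on the base plate top (8 mm above the bench); x is the driving direction, the mouth at x = -34 mm. A wedge with its origin at x = -62, y = 2.5 mm lies in the mouth with 3 mm play each side; it meets the walls near x = -28 and drifts 2.5 mm to -y as the jaw gives. Driven, its thick end stays 11 mm outside the mouth.
- jaw_1 (a joint): Travel of the jaw of slot 1 towards the glued strip: 0 open, 0.005 m closed against the strip (tight). A light spring opens it; pushing the wedge takes under 10 N until the jaw is closed, then it goes hard; 20 N is plenty. A driven wedge stays by friction.
- wedge_1: Light wooden wedge, 90 mm long, 28 mm high, 90 g, the same either way up; tapers evenly on both sides from 32 mm wide at its thick end (x = -45 mm, with a black dot on top) to 16 mm at its thin end (x = +45 mm). Origin under its middle, x towards the thin end. May be absent (2 or 3 of the 3 are there).
- slot_2 (a point): Where the origin of a fully driven wedge lies in slot 2, on the base plate top (8 mm above the bench); x is the driving direction, the mouth at x = -34 mm. A wedge with its origin at x = -62, y = 2.5 mm lies in the mouth with 3 mm play each side; it meets the walls near x = -28 and drifts 2.5 mm to -y as the jaw gives. Driven, its thick end stays 11 mm outside the mouth.
- jaw_2 (a joint): Travel of the jaw of slot 2 towards the glued strip: 0 open, 0.005 m closed against the strip (tight). A light spring opens it; pushing the wedge takes under 10 N until the jaw is closed, then it goes hard; 20 N is plenty. A driven wedge stays by friction.
- wedge_2: Light wooden wedge, 90 mm long, 28 mm high, 90 g, the same either way up; tapers evenly on both sides from 32 mm wide at its thick end (x = -45 mm, with a black dot on top) to 16 mm at its thin end (x = +45 mm). Origin under its middle, x towards the thin end. May be absent (2 or 3 of the 3 are there).
- sander: Cork sanding block, 58 x 91 x 34 mm, origin under its centre; leave alone.
- jar: White jar with a red lid, 50 mm across, 66 mm tall, origin under its centre; leave alone.
- glue: Glue bottle, 47 mm across, 146 mm tall, origin under its centre; leave alone.

How it is judged:
On the way, in this order (a step that is already met when the one before it is completed fails the run):
1. the case is set down at least 80 mm away from its place (horizontal distance between case_center and case_place above 0.08 m and linear speed of case below 0.03 m/s and height (world z) of case_center below 0.075 m and contact force between the fingers and case below 0.3 N), for 0.2 s.
2. every wedge is driven tight in a slot (((value of joint jaw_0 above 0.0035 m and x of wedge_0 in the frame of slot_0 above -0.01 m and y of wedge_0 in the frame of slot_0 between -0.006 and 0.006 m and z of wedge_0 in the frame of slot_0 below 0.006 m and angle between the x axis of wedge_0 and the x axis of slot_0, either way round below 0.1 rad) or (value of joint jaw_1 above 0.0035 m and x of wedge_0 in the frame of slot_1 above -0.01 m and y of wedge_0 in the frame of slot_1 between -0.006 and 0.006 m and z of wedge_0 in the frame of slot_1 below 0.006 m and angle between the x axis of wedge_0 and the x axis of slot_1, either way round below 0.1 rad) or (value of joint jaw_2 above 0.0035 m and x of wedge_0 in the frame of slot_2 above -0.01 m and y of wedge_0 in the frame of slot_2 between -0.006 and 0.006 m and z of wedge_0 in the frame of slot_2 below 0.006 m and angle between the x axis of wedge_0 and the x axis of slot_2, either way round below 0.1 rad)) and ((value of joint jaw_0 above 0.0035 m and x of wedge_1 in the frame of slot_0 above -0.01 m and y of wedge_1 in the frame of slot_0 between -0.006 and 0.006 m and z of wedge_1 in the frame of slot_0 below 0.006 m and angle between the x axis of wedge_1 and the x axis of slot_0, either way round below 0.1 rad) or (value of joint jaw_1 above 0.0035 m and x of wedge_1 in the frame of slot_1 above -0.01 m and y of wedge_1 in the frame of slot_1 between -0.006 and 0.006 m and z of wedge_1 in the frame of slot_1 below 0.006 m and angle between the x axis of wedge_1 and the x axis of slot_1, either way round below 0.1 rad) or (value of joint jaw_2 above 0.0035 m and x of wedge_1 in the frame of slot_2 above -0.01 m and y of wedge_1 in the frame of slot_2 between -0.006 and 0.006 m and z of wedge_1 in the frame of slot_2 below 0.006 m and angle between the x axis of wedge_1 and the x axis of slot_2, either way round below 0.1 rad)) and ((value of joint jaw_0 above 0.0035 m and x of wedge_2 in the frame of slot_0 above -0.01 m and y of wedge_2 in the frame of slot_0 between -0.006 and 0.006 m and z of wedge_2 in the frame of slot_0 below 0.006 m and angle between the x axis of wedge_2 and the x axis of slot_0, either way round below 0.1 rad) or (value of joint jaw_1 above 0.0035 m and x of wedge_2 in the frame of slot_1 above -0.01 m and y of wedge_2 in the frame of slot_1 between -0.006 and 0.006 m and z of wedge_2 in the frame of slot_1 below 0.006 m and angle between the x axis of wedge_2 and the x axis of slot_1, either way round below 0.1 rad) or (value of joint jaw_2 above 0.0035 m and x of wedge_2 in the frame of slot_2 above -0.01 m and y of wedge_2 in the frame of slot_2 between -0.006 and 0.006 m and z of wedge_2 in the frame of slot_2 below 0.006 m and angle between the x axis of wedge_2 and the x axis of slot_2, either way round below 0.1 rad))), for 0.2 s.
At the end, for the whole second after the job is handed in: Each wedge lies in its own slot, in line (0.1 rad), within 10 mm of its tight place along and 6 mm across, its jaw closed by over 3.5 of 5 mm; the case stands upright within 16 mm and 0.15 rad of its taped place; all released and at rest (all of step 2 and horizontal distance between case_center and case_place below 0.016 m and angle between case's own x axis and vertical below 0.08 rad and angle between the y axis of case and the y axis of case_place, either way round below 0.15 rad and linear speed of each of case, wedge_0, wedge_1, wedge_2 below 0.02 m/s and contact force between the fingers and case below 0.3 N); the robot touches nothing.
It fails at once if the sanding block is pushed more than 25 mm or tipped (distance of sander from where it was at the start of the episode above 0.025 m or angle between sander's own z axis and vertical above 0.5 rad).
It fails at once if the jar is pushed more than 25 mm or tipped (distance of jar from where it was at the start of the episode above 0.025 m or angle between jar's own z axis and vertical above 0.5 rad).
It fails at once if the glue bottle is pushed more than 25 mm or tipped (distance of glue from where it was at the start of the episode above 0.025 m or angle between glue's own z axis and vertical above 0.5 rad).
Of wedge_0, wedge_1, wedge_2 only 2 to 3 are there at a start; the rules pass over those that are not, and their reading is None.
At some moment in a run one of wedge_0, wedge_1, wedge_2 may be knocked a few centimetres aside while the robot is not near it.
Once in a run the grip may slacken for a moment while it holds something.
It also fails if it takes over 210 s, if anything falls off the work surface, if the arm or the gripper's body presses on something with over 40 N, if the wrist force passes 120 N, or if a joint passes its speed limit or range.

## Robot

A 6-joint arm with a two-finger parallel gripper is mounted at the origin on the work surface; the furniture and walls round the work are solid. World frame = base frame: x ahead of the robot, y to its left, z up, the work surface at z = 0. Lengths are in m, angles in rad, forces in N, time in s.
With the tool pointing down it reaches from about 0.35 to 0.975 m from the base axis. Payload 4.9 kg.
Tool frame: the origin (TCP) lies at the very end of the fingers, on their centre line; the grasp point (between the pads) lies 19 mm behind it; z points along the fingers, y is the direction in which the jaws open and shut (so a half turn about z gives the same grasp; the last joint's range is limited). The gripper opens to 85 mm and grips with 20 to 120 N. Pads are 22 mm wide; open, the fingers measure 114 mm over their backs; the gripper's body (76 mm by 85 mm) begins 54 mm behind the grasp point. The pads swing forward as they close: fully open they stand 13 mm farther back than shut.
Start: joints at [-1.325, 0.053, 1.613, -0, 1.476, -0.119], TCP at [0.223, -0.584, 0.231] pointing down, gripper open.
Joint ranges: [-3.01, 3.01], [-1.01, 2.22], [0.06, 2.58], [-1.02, 4.17], [0.09, 2.62], [-3.14, 3.14]. Speed limits (rad/s): [2.57, 2.57, 3.14, 3.14, 3.14, 3.14].

## Interface

Orientations are given as a unit quaternion [w, x, y, z].
In Python, from plant import state, grab_frame, camera_model, job_done, search_frame, masks_of, place_of gives the robot as it stands.
- The arm moves only by the tool drive_tool, never from a script. Its argument "series" is a list of rows, each a list of 2 entries, a list of its own where there are three numbers: the shift along the world's x, y, z in m, then the turn, a rotation vector about the world's x, y, z in degrees. A call has 1 to 8 rows; each row is the pose to reach, as a shift and turn from the pose commanded when the call began; what a row does not reach only later rows make up. A row lasts 1/10 s, in which the tool goes at most 50 mm and 8.59 degrees, less where a joint would pass 70% of its speed; a pose out of reach is approached as far as the arm can. A call with a gripper value outside its range is refused whole. "fingers" is the closure, from -1 (fully open) to 1 (shut), so that 0 is half open, set as the call begins (left out, the last holds). The fingers move at their own pace and stop on an object; the grip force is fixed at half the most. Time passes only in rows, so rows that repeat a pose let the fingers close. It gives the time, the measured TCP pose, the force and the opening at its end, in the units of the state.
- state(): the state, without advancing time (a new reading comes with each control period).
- grab_frame(name): name is "scene" or "side" or "wrist"; returns the picture (400x640x3 uint8, red, green, blue); there is no depth.
- camera_model(name): a dict with "fovy" (degrees; the focal length in pixels is half the picture's height over the tangent of half this angle, whatever the lens; pixels are square), "cx", "cy" (the principal point, pixels), "rvec" (rotation vector, rad) and "tvec" (3), from world to camera coordinates, as OpenCV has them. Camera axes: x right, y down, z forward; pixel columns grow to the right and rows downward; lengths in m; the calibration is good to about 2 mm. A picture is of the moment at which its call begins: read the wrist's pose just before it. camera_model takes no time and is no camera call; for the wrist camera it gives the pose at the moment of the call.
- job_done(): hands the job in, once; it reports no verdict.
Trained networks look in the newest picture that a camera, given by its name, has taken for a name from the list of things; names that differ only in an ending like _2 or _b are one class to them, and where a whole thing is asked for, a point or a joint stands for the part that bears it (a point fixed in the world has none). Each returns a list of dicts, best first, with "confidence" (0 to 1); they miss things now and then, are a little off and sometimes report something else, mostly with a low value. They report only what shows in the picture. A call takes as long as a camera call.
- search_frame(camera, name): "location" ([x, y, z] in m, in world coordinates, good to about 4 mm: the middle of the surface that is visible of it).
- masks_of(camera, name): "pixels" (400x640 bool, what is visible of it).
- place_of(camera, name): "location" ([x, y, z] in m, in world coordinates, good to about 4 mm: a listed point, or the origin of a listed thing).
The state is a dict: "time": time; "joint_pos": joint angles; "joint_vel": joint speeds; "joint_efforts": joint torques, N m; "tool_pos": TCP position; "tool_rot": TCP orientation; "contact_force": force on the tool from outside, world axes, zero at the start; "ft_torque": the same for the moment, N m; "gripper_width": opening from 0.0 (shut) to 1.0 (fully open).
Only numpy, scipy, OpenCV 4.12 (cv2) and the standard library are available. Lean on these libraries where they do the work, as an engineer would, in place of code of your own. Each camera call takes 0.05 s, during which the arm holds its last target.

## Working session

There is one attempt and no reset: what is moved stays moved. The work goes in short steps, Python scripts to look and compute and a tool call to move; the robot and the scene stay as the last step left them, time stands still between calls to the robot, and variables do not carry over. Pictures are saved under pics/ and viewed, and the job is handed in when it is done.

Besides the shell and the picture viewer there is one more tool, called as name([rows], argument=value, ...), one row to a line, values as JSON. drive_tool: Moves the arm, as the interface text tells. Its arguments: {"type":"object","properties":{"series":{"type":"array","items":{"type":"array"}},"fingers":{"type":"number"}},"required":["series"]}

```bash
mkdir -p pics; ls
cat > h.py <<'E'
import numpy as np,cv2
from plant import *
def save(cam,fn):
    f=grab_frame(cam); cv2.imwrite('pics/'+fn,f[:,:,::-1]); return f
def K(m):
    f=200/np.tan(np.radians(m['fovy'])/2); return np.array([[f,0,m['cx']],[0,f,m['cy']],[0,0,1]])
def proj(m,p):
    return cv2.projectPoints(np.array(p,float).reshape(-1,3),np.array(m['rvec'],float),np.array(m['tvec'],float),K(m),None)[0].reshape(-1,2)
def unproj(m,uv,z):
    R=cv2.Rodrigues(np.array(m['rvec'],float))[0];t=np.array(m['tvec'],float).ravel()
    c=-R.T@t; out=[]
    for u,v in np.array(uv,float).reshape(-1,2):
        d=R.T@np.linalg.inv(K(m))@np.array([u,v,1]); out.append(c+d*(z-c[2])/d[2])
    return np.array(out)
E
python3 - <<'E'
from h import *
for c in ['scene','side','wrist']:
    save(c,c+'0.png'); m=camera_model(c); R=cv2.Rodrigues(np.array(m['rvec'],float))[0]; print(c,m,-R.T@np.array(m['tvec']).ravel())
print(state())
for n in ['case_center','case','case_place','rack','cramp','slot_0','jaw_0','wedge_0','sander','jar','glue']:
    for c in ['scene','side']:
        try: print(n,c,[(np.round(d['location'],3).tolist(),round(d['confidence'],2)) for d in place_of(c,n)])
        except Exception as e: print(n,c,e)
E
```

```text
pics
scene {'fovy': 53.876960102940664, 'cx': 317.49687737830044, 'cy': 194.49331003138354, 'rvec': array([ 2.04581641, -0.83391206,  0.41469246]), 'tvec': array([-0.34218197,  0.22777848,  0.80431376])} [-0.11325119 -0.62644351  0.64080797]
side {'fovy': 43.22410916036624, 'cx': 324.19973458494843, 'cy': 199.00295183169646, 'rvec': array([ 2.29804157, -0.00805278,  0.02203642]), 'tvec': array([-0.45902844,  0.0209552 ,  1.29388199])} [ 0.4348797  -0.95834786  0.88188766]
wrist {'fovy': 64.29634031205188, 'cx': 319.2845529788065, 'cy': 200.04302058242763, 'rvec': array([-2.40099507,  1.65427903,  0.22299279]), 'tvec': array([-0.62413272, -0.0328906 ,  0.37809096])} [ 0.28543505 -0.55985198  0.3723826 ]
{'time': 0.15, 'joint_pos': array([-1.32497697e+00,  5.32241653e-02,  1.61398894e+00,  4.23598055e-05,
        1.47599792e+00, -1.19016546e-01]), 'joint_vel': array([-1.33255076e-03, -2.56230076e-03, -3.24632646e-03,  7.15050123e-05,
       -7.38379109e-04, -1.29897759e-03]), 'joint_efforts': array([ 3.55755474e-04, -3.94239807e+01, -3.70722842e+01, -6.22528137e-05,
        4.67886479e
[... 889 characters left out ...]
[([0.494, 0.006, 0.012], 0.92), ([0.503, -0.04, 0.006], 0.85), ([0.51, -0.101, 0.01], 0.59)]
jaw_0 scene it knows: case, case_center, case_place, cramp, glue, jar, rack, sander, slot, wedge
jaw_0 side it knows: case, case_center, case_place, cramp, glue, jar, rack, sander, slot, wedge
wedge_0 scene [([0.528, -0.328, 0.0], 0.51)]
wedge_0 side [([0.532, -0.324, 0.0], 0.88), ([0.524, -0.269, -0.001], 0.54), ([0.527, -0.197, -0.003], 0.51)]
sander scene [([0.549, 0.166, -0.002], 0.65)]
sander side [([0.548, 0.163, -0.001], 0.93)]
jar scene [([0.33, 0.212, -0.001], 0.74)]
jar side [([0.326, 0.212, 0.005], 0.81)]
glue scene [([0.563, 0.265, -0.005], 0.58)]
glue side [([0.56, 0.259, -0.004], 0.62)]
```

View pics/scene0.png

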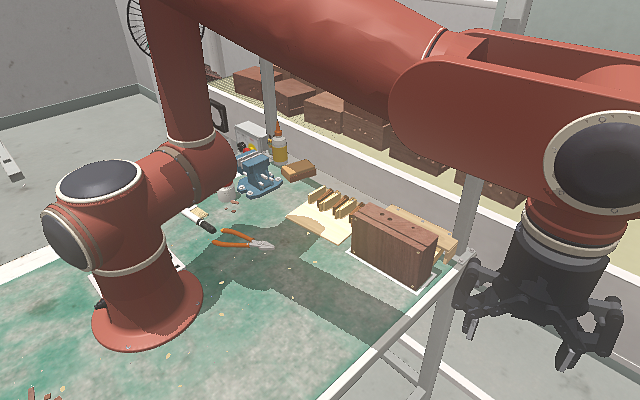

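View pics/side0.png

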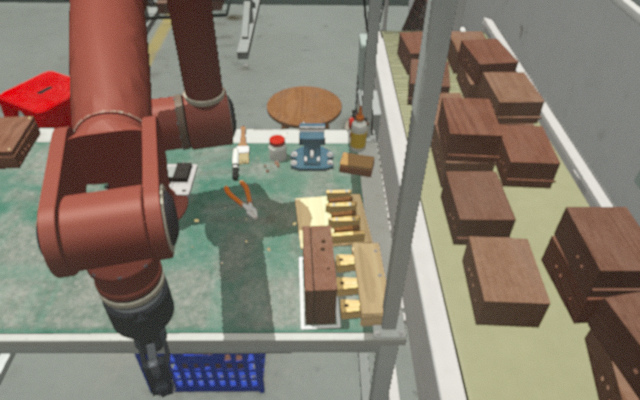

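View pics/wrist0.png

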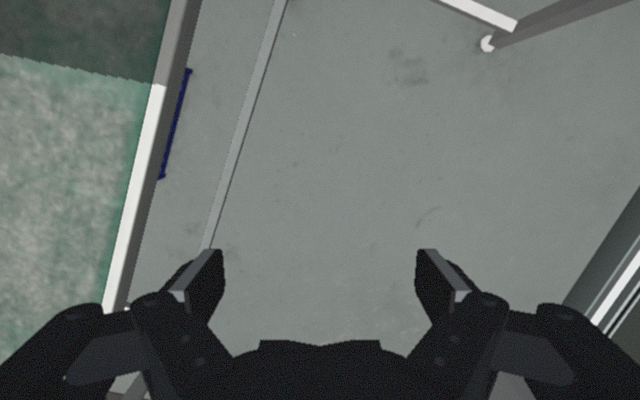

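Scene shows the case at about (395,245) px in front of the rack, the cramp at (325,215), and sander, glue and jar at (298,168), (280,148) and (225,190). Side shows the three wedge ends behind the case at (347,262), (347,283) and (347,308). Next I'm going to look from above.

drive_tool([
  [[0.025,0.045,0.02],[0,0,8]],
  [[0.05,0.09,0.04],[0,0,16]],
  [[0.075,0.135,0.06],[0,0,24]],
  [[0.1,0.18,0.08],[0,0,32]],
  [[0.125,0.225,0.1],[0,0,40]],
  [[0.15,0.27,0.12],[0,0,48]],
  [[0.175,0.315,0.12],[0,0,56]],
  [[0.197,0.363,0.12],[0,0,64]],
])

```text
time: 1.95
tool_pos: [0.4058, -0.2499, 0.3513]
tool_rot: [0.002, 0.736, 0.677, 0.0]
contact_force: [1.5, -0.6, 0.1]
gripper_width: 1.001
```

drive_tool([
  [[0,0,0],[0,0,5]],
  [[0,0,0],[0,0,5]],
  [[0,0,0],[0,0,5]],
])

```text
time: 2.25
tool_pos: [0.4048, -0.2515, 0.3495]
tool_rot: [-0.0, 0.708, 0.706, -0.0]
contact_force: [0.5, -0.0, 1.1]
gripper_width: 1.001
```

Run:
```python
from h import *
m=camera_model('wrist');save('wrist','wrist1.png');print(state()['tool_pos'],state()['tool_rot'],state()['time'])
import pickle;pickle.dump(m,open('m1.pkl','wb'))
for n in ['case_center','case','case_place','rack','cramp','slot_0','wedge_0']:
    print(n,[(np.round(d['location'],4).tolist(),round(d['confidence'],2)) for d in place_of('wrist',n)])
```

```text
[ 0.40459954 -0.25190016  0.34932456] [-1.51885224e-04  7.08668091e-01  7.05541993e-01 -9.89895066e-05] 2.3
case_center [([0.4458, -0.2683, 0.0564], 0.96)]
case [([0.4727, -0.2736, 0.0561], 0.74)]
case_place []
rack [([0.5253, -0.2625, -0.0014], 0.85), ([0.4734, -0.2722, 0.0596], 0.49)]
cramp [([0.5047, -0.0503, -0.0001], 0.59)]
slot_0 [([0.508, -0.0967, 0.0111], 0.91), ([0.503, -0.0467, 0.0137], 0.71)]
wedge_0 [([0.5248, -0.2656, -0.0027], 0.94), ([0.5298, -0.1964, 0.0041], 0.73)]
```

View pics/wrist1.png

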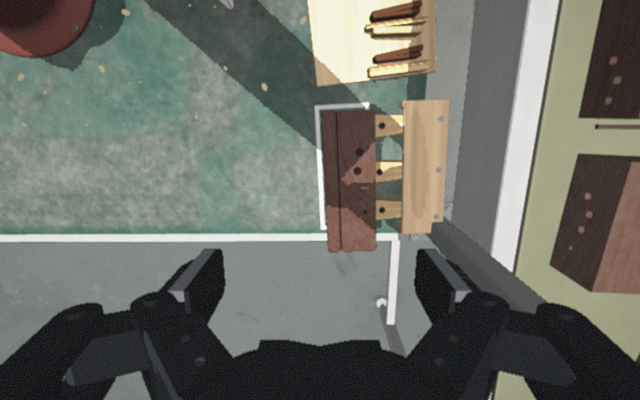

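Top view: the case top spans (321,110) to (377,251). The three dotted wedge ends are at (382,125), (380,171) and (382,210), the rack roof is at (403-447, 100-234), and the cramp plate corner is at (316,86).

Run:
```python
from h import *
import pickle;m=pickle.load(open('m1.pkl','rb'))
print('case',unproj(m,[(321,112),(374,109),(328,251),(377,251)],.116).round(4))
print('roof',unproj(m,[(403,100),(447,100),(402,233),(442,234)],.046).round(4))
print('dots',unproj(m,[(382,125),(380,171),(382,210)],.028).round(4))
print('plate',unproj(m,[(307,0),(316,86),(434,70)],.008).round(4))
print('tape',unproj(m,[(316,106),(369,104),(322,229)],.0).round(4))
f=cv2.imread('pics/wrist1.png')
cv2.imwrite('pics/w1c.png',cv2.resize(f[0:260,290:470],None,fx=2.3,fy=2.3,interpolation=cv2.INTER_CUBIC))
```

```text
case [[ 0.4075 -0.1835  0.116 ]
 [ 0.4676 -0.1805  0.116 ]
 [ 0.4159 -0.3548  0.116 ]
 [ 0.4786 -0.3551  0.116 ]]
roof [[ 0.5175 -0.1683  0.046 ]
 [ 0.5763 -0.1685  0.046 ]
 [ 0.5283 -0.3579  0.046 ]
 [ 0.5881 -0.3598  0.046 ]]
dots [[ 0.4944 -0.2013  0.028 ]
 [ 0.4946 -0.2673  0.028 ]
 [ 0.5004 -0.3274  0.028 ]]
plate [[ 0.3897 -0.0379  0.008 ]
 [ 0.401  -0.1471  0.008 ]
 [ 0.5684 -0.1265  0.008 ]]
tape [[ 0.4008 -0.1744 -0.    ]
 [ 0.4792 -0.172  -0.    ]
 [ 0.4092 -0.3681  0.    ]]
```

View pics/w1c.png

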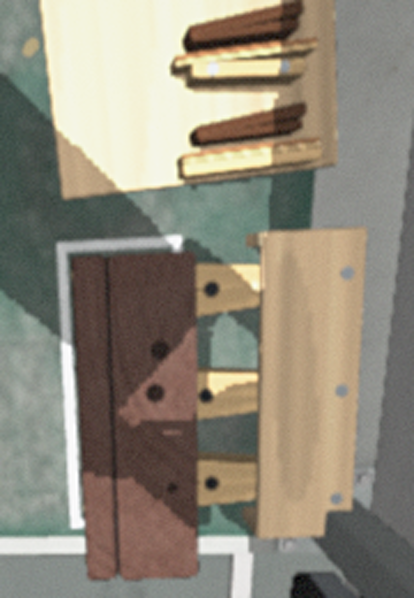

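drive_tool([
  [[0.02,-0.01,-0.04],[0,0,3.5]],
  [[0.037,-0.016,-0.08],[0,0,3.5]],
  [[0.037,-0.016,-0.12],[0,0,3.5]],
  [[0.037,-0.016,-0.16],[0,0,3.5]],
  [[0.037,-0.016,-0.18],[0,0,3.5]],
  [[0.037,-0.016,-0.19],[0,0,3.5]],
  [[0.037,-0.016,-0.19],[0,0,3.5]],
], fingers=-1)

```text
time: 3.35
tool_pos: [0.4412, -0.267, 0.1582]
tool_rot: [-0.001, 0.686, 0.728, -0.0]
contact_force: [-0.2, 0.3, 0.6]
gripper_width: 1.003
```

Run:
```python
from h import *
save('wrist','wrist2.png');s=state();print(s['tool_pos'],s['tool_rot'],s['time'])
m=camera_model('side');save('side','side2.png')
```

```text
[ 0.44204831 -0.26761468  0.15993324] [1.01224562e-04 6.85929374e-01 7.27668114e-01 1.13192712e-05] 3.4
```

View pics/wrist2.png

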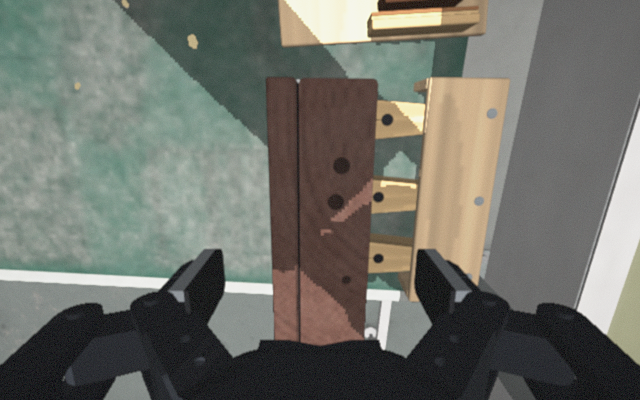

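View pics/side2.png

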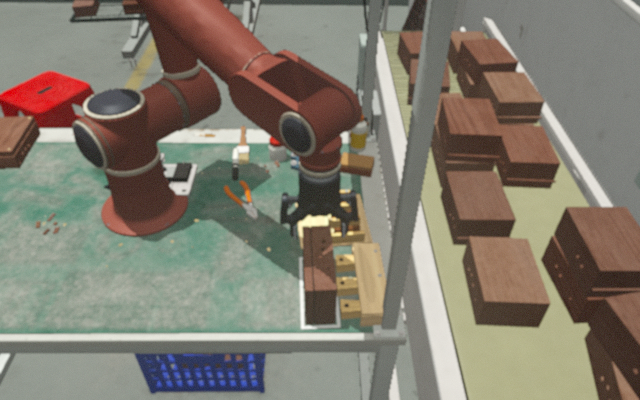

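Wrist: case top edges are at column 267 left and 377 right, its far end is at row 78, and it lies between the fingers. I'll check the alignment before descending.

Run:
```python
from h import *
m=camera_model('wrist');s=state();print(s['tool_pos'])
p=unproj(m,[(267,80),(377,80),(275,335),(368,335),(390,293)],.116);print(p.round(4))
c=p[:2].mean(0); a=np.radians(3.4); print('center from far end',c+0.088*np.array([np.sin(a),-np.cos(a),0]))
```

```text
[ 0.4425954  -0.26804174  0.16108179]
[[ 0.4094 -0.1856  0.116 ]
 [ 0.47   -0.1821  0.116 ]
 [ 0.4174 -0.3506  0.116 ]
 [ 0.4814 -0.3469  0.116 ]
 [ 0.4927 -0.3136  0.116 ]]
center from far end [ 0.44494307 -0.27167081  0.116     ]
```

drive_tool([
  [[0.002,-0.002,-0.02],[0,0,0]],
  [[0.002,-0.002,-0.04],[0,0,0]],
  [[0.002,-0.002,-0.06],[0,0,0]],
  [[0.002,-0.002,-0.08],[0,0,0]],
  [[0.002,-0.002,-0.09],[0,0,0]],
  [[0.002,-0.002,-0.09],[0,0,0]],
], fingers=-1)

```text
time: 4.05
tool_pos: [0.4439, -0.2693, 0.0695]
tool_rot: [-0.0, 0.686, 0.728, -0.0]
contact_force: [0.5, -0.4, -0.6]
gripper_width: 0.997
```

drive_tool([
  [[0,0,0],[0,0,0]],
  [[0,0,0],[0,0,0]],
  [[0,0,0],[0,0,0]],
  [[0,0,0],[0,0,0]],
  [[0,0,0],[0,0,0]],
  [[0,0,0],[0,0,0]],
], fingers=1)

```text
time: 4.65
tool_pos: [0.4444, -0.2703, 0.0715]
tool_rot: [0.001, 0.686, 0.728, -0.0]
contact_force: [-3.7, 0.7, 5.5]
gripper_width: 0.719
```

drive_tool([
  [[0,0,0.012],[0,0,0]],
  [[0,0,0.025],[0,0,0]],
  [[-0.015,0,0.03],[0,0,0]],
  [[-0.04,0,0.03],[0,0,0]],
  [[-0.07,0,0.03],[0,0,0]],
  [[-0.1,0,0.03],[0,0,0]],
  [[-0.125,0,0.03],[0,0,0]],
  [[-0.13,0,0.03],[0,0,0]],
])

```text
time: 5.45
tool_pos: [0.3121, -0.2689, 0.0994]
tool_rot: [-0.0, 0.686, 0.727, -0.0]
contact_force: [-0.4, 0.1, -4.3]
gripper_width: 0.72
```

drive_tool([
  [[0,0,0],[0,0,0]],
  [[0,0,0],[0,0,0]],
  [[0,0,-0.01],[0,0,0]],
  [[0,0,-0.02],[0,0,0]],
  [[0,0,-0.025],[0,0,0]],
  [[0,0,-0.028],[0,0,0]],
  [[0,0,-0.029],[0,0,0]],
])

```text
time: 6.15
tool_pos: [0.3143, -0.2693, 0.0716]
tool_rot: [-0.001, 0.686, 0.728, 0.0]
contact_force: [-4.5, 6.0, 10.1]
gripper_width: 0.719
```

drive_tool([
  [[0,0,0],[0,0,0]],
  [[0,0,0],[0,0,0]],
  [[0,0,0],[0,0,0]],
  [[0,0,0],[0,0,0]],
  [[0,0,0],[0,0,0]],
  [[0,0,0.02],[0,0,0]],
  [[0,0,0.04],[0,0,0]],
  [[0,0,0.06],[0,0,0]],
], fingers=-1)

```text
time: 6.95
tool_pos: [0.3138, -0.2692, 0.131]
tool_rot: [-0.0, 0.686, 0.728, 0.0]
contact_force: [-0.0, 0.5, -1.1]
gripper_width: 0.998
```

drive_tool([
  [[0.02,0,0.04],[0,0,0]],
  [[0.04,0.03,0.08],[0,0,0]],
  [[0.08,0.06,0.12],[0,0,0]],
  [[0.12,0.08,0.16],[0,0,0]],
  [[0.14,0.09,0.2],[0,0,0]],
  [[0.14,0.09,0.22],[0,0,0]],
  [[0.14,0.09,0.22],[0,0,0]],
  [[0.14,0.09,0.22],[0,0,0]],
])

```text
time: 7.75
tool_pos: [0.4545, -0.1793, 0.3515]
tool_rot: [0.001, 0.686, 0.728, 0.0]
contact_force: [0.6, 0.1, -0.6]
gripper_width: 0.997
```

Run:
```python
from h import *
m=camera_model('wrist');save('wrist','wrist3.png');print(state()['tool_pos'],state()['tool_rot'],state()['time'],state()['joint_pos'])
import pickle;pickle.dump(m,open('m3.pkl','wb'))
for n in ['case_center','case_place','rack','cramp','slot_0','wedge_0']:
    print(n,[(np.round(d['location'],4).tolist(),round(d['confidence'],2)) for d in place_of('wrist',n)])
```

```text
[ 0.45371693 -0.17932832  0.34990641] [-3.36731296e-04  6.85788822e-01  7.27800491e-01 -1.52451600e-04] 7.8 [-5.28996140e-01 -3.21700448e-01  1.75810653e+00 -1.47079248e-04
  1.70591133e+00 -5.88438119e-01]
case_center []
case_place [([0.5011, -0.0473, 0.0089], 0.47)]
rack [([0.5286, -0.2621, -0.0016], 0.94)]
cramp [([0.5021, -0.0494, 0.0015], 0.61)]
slot_0 [([0.5087, -0.0949, 0.0108], 0.82), ([0.5007, 0.0061, 0.0052], 0.82), ([0.5008, -0.0468, 0.0101], 0.56)]
wedge_0 [([0.5235, -0.2673, -0.004], 0.97), ([0.5287, -0.3253, -0.0002], 0.86), ([0.5249, -0.1983, 0.0024], 0.69)]
```

View pics/wrist3.png

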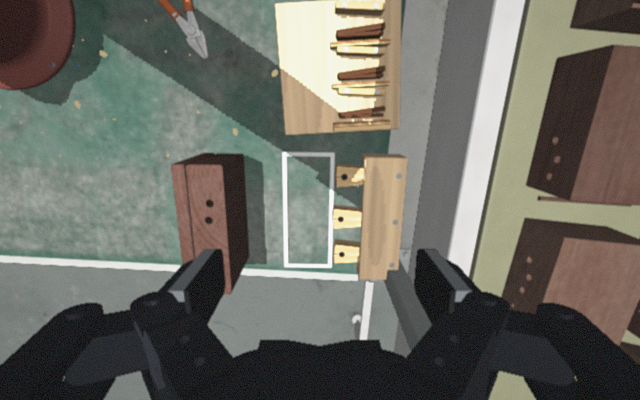

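Case stands upright at (210,215) px, the outline is at (283-334, 152-267), and the wedge dots are at (343,176), (340,219) and (343,254). I'll zoom in to measure.

Run:
```python
from h import *
f=cv2.imread('pics/wrist3.png')
cv2.imwrite('pics/w3a.png',cv2.resize(f[0:145,265:415],None,fx=4,fy=4,interpolation=cv2.INTER_CUBIC))
cv2.imwrite('pics/w3b.png',cv2.resize(f[145:290,275:425],None,fx=4,fy=4,interpolation=cv2.INTER_CUBIC))
```

```text
(no output)
```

View pics/w3a.png

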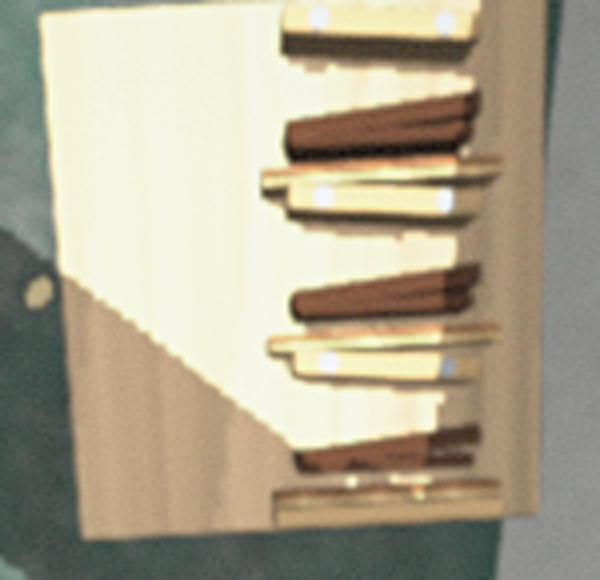

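View pics/w3b.png

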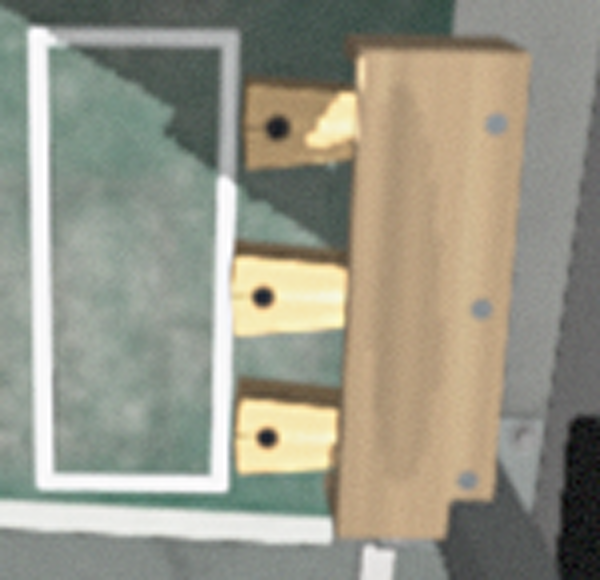

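Run:
```python
from h import *
import pickle;m=pickle.load(open('m3.pkl','rb'))
A=lambda L:[(265+u/4,v/4) for u,v in L]
B=lambda L:[(275+u/4,145+v/4) for u,v in L]
print('dots',unproj(m,B([(277,128),(262,297),(266,437)]),.028).round(4))
print('ends',unproj(m,B([(250,90),(250,168),(236,256),(238,336),(240,400),(240,472)]),.028).round(4))
print('roof',unproj(m,B([(358,48),(527,48),(337,538),(497,498)]),.046).round(4))
print('tape in',unproj(m,B([(48,47),(220,47),(52,476),(212,476)]),0).round(4))
p=unproj(m,A([(42,14),(82,538),(538,514)]),.008);print('plate',p.round(4))
for th in [np.arctan2(*(p[2]-p[1])[[1,0]]),np.arctan2(-(p[0]-p[1])[0],(p[0]-p[1])[1])]: print(np.degrees(th))
print(np.linalg.norm(p[2]-p[1]),np.linalg.norm(p[0]-p[1]))
th=np.radians(6);c,s=np.cos(th),np.sin(th);R=np.array([[c,-s],[s,c]])
print('origin from corners',p[1][:2]-R@[-.112,-.088],p[0][:2]-R@[-.112,.088],p[2][:2]-R@[.06,-.088])
print(m['tvec'], -cv2.Rodrigues(m['rvec'])[0].T@m['tvec'])
```

```text
dots [[ 0.4941 -0.2022  0.028 ]
 [ 0.4936 -0.2686  0.028 ]
 [ 0.4997 -0.327   0.028 ]]
ends [[ 0.483  -0.1886  0.028 ]
 [ 0.4852 -0.218   0.028 ]
 [ 0.4824 -0.2527  0.028 ]
 [ 0.4855 -0.2851  0.028 ]
 [ 0.4882 -0.3118  0.028 ]
 [ 0.4905 -0.3428  0.028 ]]
roof [[ 0.5186 -0.1686  0.046 ]
 [ 0.5779 -0.165   0.046 ]
 [ 0.5289 -0.36    0.046 ]
 [ 0.5893 -0.3392  0.046 ]]
tape in [[ 0.4056 -0.181   0.    ]
 [ 0.4721 -0.1771  0.    ]
 [ 0.4132 -0.3632  0.    ]
 [ 0.4811 -0.3592  0.    ]]
plate [[ 0.384   0.0264  0.008 ]
 [ 0.403  -0.1467  0.008 ]
 [ 0.5723 -0.1279  0.008 ]]
6.344754484069614
6.247172617961533
0.17038378008518223 0.17413929371251707
origin from corners [ 0.50515786 -0.04750384] [ 0.50460541 -0.04943449] [ 0.50344026 -0.04665351]
[-0.44415358 -0.26434827  0.43841851] [ 0.45066285 -0.11278583  0.49350334]
```

drive_tool([
  [[0,0,-0.01],[0,0,-8.5]],
  [[0,0,-0.02],[0,0,-17]],
  [[0.01,0,-0.03],[0,0,-25.5]],
  [[0.02,-0.01,-0.05],[0,0,-34]],
  [[0.03,-0.01,-0.07],[0,0,-42.5]],
  [[0.04,-0.02,-0.09],[0,0,-51]],
  [[0.043,-0.023,-0.1],[0,0,-59.5]],
  [[0.043,-0.023,-0.1],[0,0,-68]],
], fingers=0)

```text
time: 8.9
tool_pos: [0.4958, -0.2022, 0.2472]
tool_rot: [-0.002, 0.976, 0.217, -0.002]
contact_force: [0.8, 0.3, -0.4]
gripper_width: 0.5
```

drive_tool([
  [[0,0,-0.02],[0,0,-8]],
  [[0,0,-0.05],[0,0,-16]],
  [[0,0,-0.08],[0,0,-22]],
  [[0,0,-0.1],[0,0,-22]],
  [[0,0,-0.1],[0,0,-22]],
  [[0,0,-0.1],[0,0,-22]],
])

```text
time: 9.5
tool_pos: [0.4967, -0.2024, 0.1505]
tool_rot: [-0.0, 1.0, 0.03, -0.0]
contact_force: [0.3, -0.3, 1.0]
gripper_width: 0.501
```

```bash
cat >> h.py <<'E'
def pose():
    s=state();w,x,y,z=s['tool_rot'];tx=np.degrees(np.arctan2(2*(x*y+w*z),1-2*(y*y+z*z)))
    print('tcp',s['tool_pos'].round(4),'toolx deg',round(tx,2),'w',round(float(s['gripper_width']),3),'F',s['contact_force'].round(1),'t',s['time'])
    return s
E
python3 - <<'E'
from h import *
import pickle
m=camera_model('wrist');save('wrist','wrist4.png');pose();pickle.dump(m,open('m4.pkl','wb'))
print([(np.round(d['location'],4).tolist(),round(d['confidence'],2)) for d in place_of('wrist','wedge_0')])
E
```

```text
tcp [ 0.4974 -0.2028  0.1517] toolx deg 3.4 w 0.496 F [0.3 0.6 0.7] t 9.55
[([0.5262, -0.2659, -0.0048], 0.64)]
```

View pics/wrist4.png

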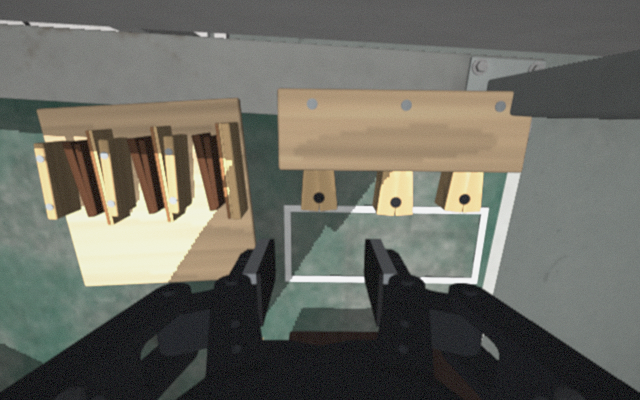

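Wrist: wedge dots at (319,197), (396,203) and (465,199), with wedge A in line with the gap between the fingers (columns 270-370).

Run:
```python
from h import *
import pickle;m=pickle.load(open('m4.pkl','rb'))
print('dots',unproj(m,[(319,197),(396,203),(465,199)],.028).round(4))
print('ends',unproj(m,[(301,210),(338,210),(378,215),(413,215)],.028).round(4))
# tcp projected
print(proj(m,[[.4974,-.2028,.1517],[.484,-.2035,.028]]))
```

```text
dots [[ 0.4942 -0.2021  0.028 ]
 [ 0.4928 -0.2688  0.028 ]
 [ 0.4998 -0.3277  0.028 ]]
ends [[ 0.4817 -0.1872  0.028 ]
 [ 0.4835 -0.2193  0.028 ]
 [ 0.481  -0.2545  0.028 ]
 [ 0.4828 -0.285   0.028 ]]
[[320.40551283 255.92561248]
 [319.90241161 208.48263666]]
```

drive_tool([
  [[-0.001,0.0005,-0.04],[0,0,0]],
  [[-0.001,0.0005,-0.08],[0,0,0]],
  [[-0.001,0.0005,-0.11],[0,0,0]],
  [[-0.001,0.0005,-0.13],[0,0,0]],
  [[-0.001,0.0005,-0.14],[0,0,0]],
  [[-0.001,0.0005,-0.147],[0,0,0]],
  [[-0.001,0.0005,-0.147],[0,0,0]],
])

```text
time: 10.3
tool_pos: [0.4965, -0.2022, 0.0041]
tool_rot: [0.0, 1.0, 0.03, 0.0]
contact_force: [-1.0, -0.2, 0.4]
gripper_width: 0.504
```

drive_tool([
  [[0,0,0],[0,0,0]],
  [[0,0,0],[0,0,0]],
  [[0,0,0],[0,0,0]],
  [[0,0,0],[0,0,0]],
  [[0,0,0],[0,0,0]],
], fingers=1)

```text
time: 10.8
tool_pos: [0.4973, -0.2026, 0.0053]
tool_rot: [0.001, 1.0, 0.03, 0.001]
contact_force: [-0.5, -0.1, 5.9]
gripper_width: 0.343
```

drive_tool([
  [[0,0,0.002],[0,0,0]],
  [[-0.015,-0.001,0.002],[0,0,0]],
  [[-0.03,-0.002,0.002],[0,0,0]],
  [[-0.045,-0.003,0.002],[0,0,0]],
  [[-0.058,-0.004,0.002],[0,0,0]],
  [[-0.06,-0.004,0.02],[0,0,0]],
  [[-0.06,-0.004,0.04],[0,0,0]],
  [[-0.06,-0.004,0.08],[0,0,0]],
])

```text
time: 11.6
tool_pos: [0.4328, -0.2041, 0.0808]
tool_rot: [-0.002, 1.0, 0.029, -0.003]
contact_force: [0.1, 0.7, -2.6]
gripper_width: 0.343
```

Run:
```python
from h import *
save('wrist','wrist5.png');pose()
```

```text
tcp [ 0.438  -0.2074  0.09  ] toolx deg 3.4 w 0.34 F [ 5.5 -1.3  3.7] t 11.65
```

View pics/wrist5.png

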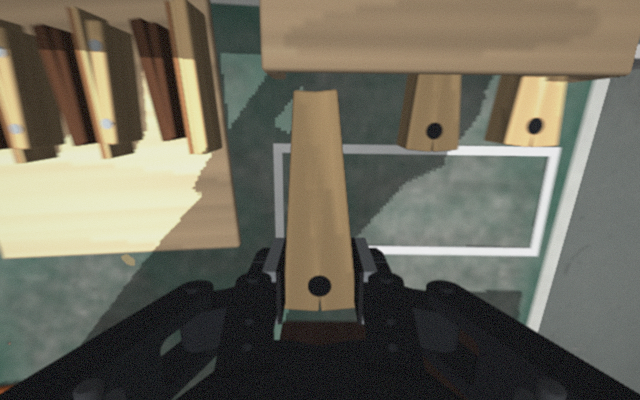

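The wedge is held straight, with its dot at (319,287), thin end at (316,91) and thick end at row 307. I'll measure it in the tool frame.

Run:
```python
from h import *
m=camera_model('wrist');s=pose();z=s['tool_pos'][2]+.0225
p=unproj(m,[(295,91),(339,91),(286,307),(355,307),(319,287)],z)
a=(p[0]+p[1])/2;b=(p[2]+p[3])/2
print(p.round(4),np.linalg.norm(a-b),np.degrees(np.arctan2(*(a-b)[[1,0]])),np.linalg.norm(p[0]-p[1]),np.linalg.norm(p[2]-p[3]),'thick-tcp',b-s['tool_pos'])
```

```text
tcp [ 0.438  -0.2074  0.09  ] toolx deg 3.4 w 0.34 F [ 5.5 -1.3  3.7] t 11.65
[[ 0.5119 -0.1942  0.1125]
 [ 0.5128 -0.2099  0.1125]
 [ 0.424  -0.1938  0.1125]
 [ 0.4257 -0.2233  0.1125]
 [ 0.4344 -0.2073  0.1125]] 0.0877307525185939 4.228400416479547 0.015722282774970207 0.029549662599324053 thick-tcp [-0.01316633 -0.00110286  0.0225    ]
```

drive_tool([
  [[0,0.01,0.02],[0,0,0]],
  [[-0.01,0.04,0.03],[0,0,1]],
  [[-0.02,0.08,0.03],[0,0,2]],
  [[-0.03,0.12,0.03],[0,0,2.9]],
  [[-0.04,0.16,0.03],[0,0,2.9]],
  [[-0.05,0.195,0.03],[0,0,2.9]],
  [[-0.05,0.206,0.03],[0,0,2.9]],
  [[-0.05,0.206,0.03],[0,0,2.9]],
])

```text
time: 12.45
tool_pos: [0.3856, 0.001, 0.1132]
tool_rot: [0.0, 0.998, 0.056, 0.0]
contact_force: [0.0, -0.1, -0.9]
gripper_width: 0.343
```

drive_tool([
  [[0,0,0],[0,0,0]],
  [[0,0,0],[0,0,0]],
])

```text
time: 12.65
tool_pos: [0.3863, -0.0009, 0.1136]
tool_rot: [0.0, 0.999, 0.054, -0.0]
contact_force: [0.1, -0.3, -0.6]
gripper_width: 0.341
```

Run:
```python
from h import *
import pickle
m=camera_model('wrist');f=save('wrist','wrist6.png');pose();pickle.dump(m,open('m6.pkl','wb'))
print([(np.round(d['location'],4).tolist(),round(d['confidence'],2)) for d in place_of('wrist','slot_0')])
cv2.imwrite('pics/w6c.png',cv2.resize(f[:280,100:640,::-1],None,fx=1.45,fy=1.45,interpolation=cv2.INTER_CUBIC))
```

```text
tcp [ 0.3862 -0.0009  0.1136] toolx deg 6.2 w 0.339 F [ 0.6  0.1 -0.8] t 12.7
[([0.5023, -0.0435, 0.0119], 0.83), ([0.5024, 0.0042, 0.0026], 0.79)]
```

View pics/wrist6.png

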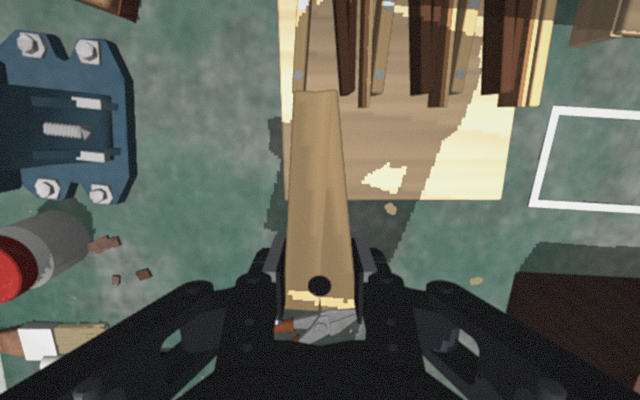

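Wrist: plate edge runs along row 199 from (286,199) to (501,199), the fixed block of slot 2 is at (300,90), and jaw 2 is at (345,92). I'll overlay the model to check the pose.

```bash
cat >> h.py <<'E'
def c2w(o,th,P):
    c,s=np.cos(np.radians(th)),np.sin(np.radians(th));P=np.array(P,float)
    return np.c_[o[0]+c*P[:,0]-s*P[:,1],o[1]+s*P[:,0]+c*P[:,1],P[:,2]]
def overlay(img,m,o,th):
    img=img.copy()
    def line(P,col):
        q=np.round(proj(m,c2w(o,th,P))*16).astype(int)
        for i in range(len(q)-1): cv2.line(img,tuple(map(int,q[i])),tuple(map(int,q[i+1])),col,1,cv2.LINE_AA,4)
    line([[-.112,-.088,.008],[-.112,.088,.008],[.06,.088,.008],[.06,-.088,.008],[-.112,-.088,.008]],(0,0,255))
    for y in (-.047,.005,.057):
        # slot walls: mouth 25, far 13.6 wide
        for z,col in ((.038,(255,0,0)),(.008,(0,255,0))):
            yc=y+.0025
            line([[-.032,yc+.0125,z],[.032,yc+.0068,z]],col);line([[-.032,yc-.0125,z],[.032,yc-.0068,z]],col)
    return img
E
python3 - <<'E'
from h import *
import pickle
m=pickle.load(open('m6.pkl','rb'));f=cv2.imread('pics/wrist6.png')
o=overlay(f,m,(.5044,-.048),6.3)
cv2.imwrite('pics/w6o.png',cv2.resize(o[:220,260:580],None,fx=2.5,fy=2.5,interpolation=cv2.INTER_CUBIC))
p=unproj(m,[(286,199),(501,199)],.008);print(p.round(4),np.linalg.norm(p[0]-p[1]))
E
```

```text
[[ 0.3838  0.0259  0.008 ]
 [ 0.4024 -0.1463  0.008 ]] 0.17323764086538554
```

View pics/w6o.png

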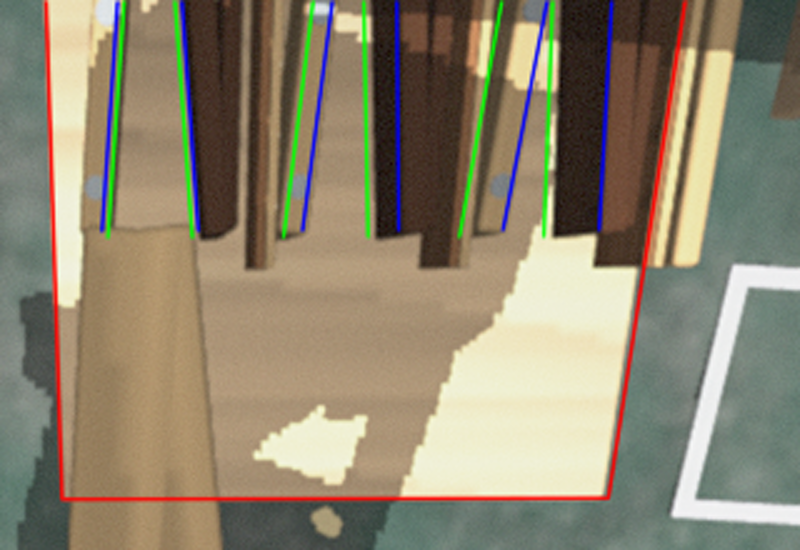

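drive_tool([
  [[-0.004,-0.001,-0.02],[0,0,-0.6]],
  [[-0.004,-0.001,-0.04],[0,0,-0.6]],
  [[-0.004,-0.001,-0.06],[0,0,-0.6]],
  [[-0.004,-0.001,-0.08],[0,0,-0.6]],
  [[-0.004,-0.001,-0.09],[0,0,-0.6]],
  [[-0.004,-0.001,-0.097],[0,0,-0.6]],
  [[-0.004,-0.001,-0.098],[0,0,-0.6]],
  [[-0.004,-0.001,-0.098],[0,0,-0.6]],
])

```text
time: 13.55
tool_pos: [0.3825, -0.0011, 0.0161]
tool_rot: [0.0, 0.999, 0.05, 0.0]
contact_force: [0.3, -0.0, -0.7]
gripper_width: 0.337
```

Run:
```python
from h import *
import pickle
m=camera_model('wrist');save('wrist','wrist7.png');pose();f=cv2.imread('pics/wrist7.png')
o=overlay(f,m,(.5044,-.048),6.3)
cv2.imwrite('pics/w7o.png',cv2.resize(o[:330,200:440],None,fx=1.8,fy=1.8,interpolation=cv2.INTER_CUBIC))
```

```text
tcp [ 0.3827 -0.0011  0.0164] toolx deg 5.69 w 0.339 F [-0.3  0.4 -0. ] t 13.6
```

View pics/w7o.png

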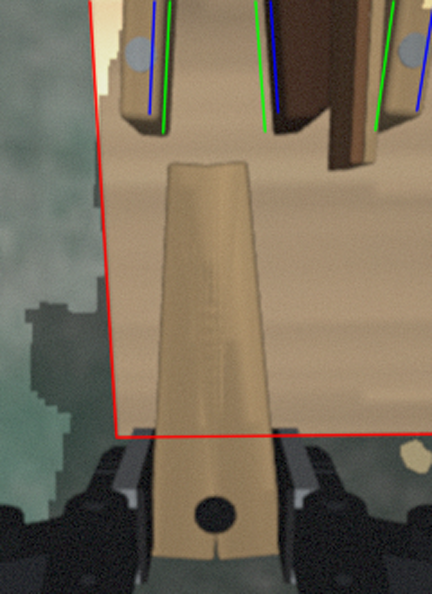

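drive_tool([
  [[0,-0.0005,-0.0015],[0,0,0]],
  [[0.01,0.0005,-0.0015],[0,0,0]],
  [[0.02,0.0015,-0.002],[0,0,0]],
  [[0.03,0.0027,-0.002],[0,0,0]],
  [[0.04,0.0038,-0.002],[0,0,0]],
  [[0.045,0.0044,-0.002],[0,0,0]],
  [[0.045,0.0044,-0.002],[0,0,0]],
])

```text
time: 14.3
tool_pos: [0.4278, 0.0026, 0.0137]
tool_rot: [0.001, 0.999, 0.05, 0.0]
contact_force: [0.4, -5.2, -2.1]
gripper_width: 0.341
```

Run:
```python
from h import *
m=camera_model('wrist');save('wrist','wrist8.png');pose();f=cv2.imread('pics/wrist8.png')
o=overlay(f,m,(.5044,-.048),6.3)
cv2.imwrite('pics/w8o.png',cv2.resize(o[:330,200:440],None,fx=1.8,fy=1.8,interpolation=cv2.INTER_CUBIC))
```

```text
tcp [0.4278 0.0026 0.0137] toolx deg 5.7 w 0.343 F [ 0.7 -6.  -2.1] t 14.35
```

View pics/w8o.png

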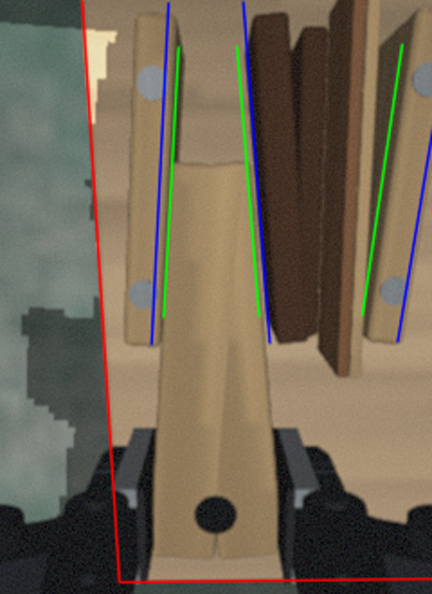

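drive_tool([
  [[0,0,0],[0,0,0]],
  [[0,0,0],[0,0,0]],
  [[0,0,0],[0,0,0]],
  [[0,0,0.015],[0,0,0]],
  [[0,0,0.035],[0,0,0]],
  [[-0.01,-0.001,0.05],[0,0,0]],
  [[-0.025,-0.003,0.05],[0,0,0]],
  [[-0.034,-0.004,0.05],[0,0,0]],
], fingers=0)

```text
time: 15.15
tool_pos: [0.3926, -0.0004, 0.064]
tool_rot: [0.0, 0.999, 0.05, 0.001]
contact_force: [-0.6, 0.2, -0.3]
gripper_width: 0.497
```

drive_tool([
  [[0,0,0],[0,0,0]],
  [[0,0,0],[0,0,0]],
  [[0,0,0],[0,0,0]],
  [[0,0,0],[0,0,0]],
  [[0,0,0],[0,0,0]],
], fingers=1)

```text
time: 15.65
tool_pos: [0.3931, -0.0004, 0.0634]
tool_rot: [-0.0, 0.999, 0.05, -0.0]
contact_force: [0.1, -0.5, 0.4]
gripper_width: 0.001
```

Run:
```python
from h import *
m=camera_model('wrist');save('wrist','wrist9.png');pose()
import pickle;pickle.dump(m,open('m9.pkl','wb'))
```

```text
tcp [ 0.393  -0.0004  0.0634] toolx deg 5.71 w -0.002 F [ 0.4 -0.9  0.3] t 15.7
```

View pics/wrist9.png

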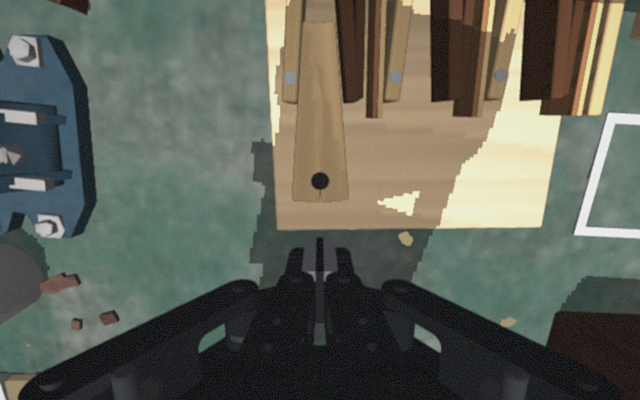

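```bash
cat >> h.py <<'E'
O=(.5044,-.048);TH=6.3
def w2c(p):
    c,s=np.cos(np.radians(TH)),np.sin(np.radians(TH));p=np.atleast_2d(p);d=p[:,:2]-np.array(O)
    return np.c_[c*d[:,0]+s*d[:,1],-s*d[:,0]+c*d[:,1]]
E
python3 - <<'E'
from h import *
import pickle;m=pickle.load(open('m9.pkl','rb'))
p=unproj(m,[(293,200),(349,200),(320,181),(303,23),(333,23)],.036);print(p.round(4),'\n',(w2c(p)*1000).round(1))
print('tcp cramp',w2c(state()['tool_pos'])*1000)
E
```

```text
[[ 0.4123  0.0162  0.036 ]
 [ 0.4154 -0.0146  0.036 ]
 [ 0.4245  0.0024  0.036 ]
 [ 0.5005  0.0182  0.036 ]
 [ 0.5019  0.0039  0.036 ]] 
 [[-84.5  73.9]
 [-84.8  43. ]
 [-73.9  58.9]
 [  3.4  66.2]
 [  3.2  51.8]]
tcp cramp [[-105.47457169   59.51308364]]
```

drive_tool([
  [[0,-0.001,-0.02],[0,0,0]],
  [[0,-0.001,-0.04],[0,0,0]],
  [[0,-0.001,-0.048],[0,0,0]],
  [[0.005,-0.0005,-0.048],[0,0,0]],
  [[0.012,0,-0.048],[0,0,0]],
  [[0.02,0.001,-0.048],[0,0,0]],
  [[0.025,0.0015,-0.048],[0,0,0]],
])

```text
time: 16.4
tool_pos: [0.418, 0.0003, 0.0162]
tool_rot: [0.001, 0.999, 0.05, -0.002]
contact_force: [-8.0, -5.4, 4.9]
gripper_width: 0.0
```

drive_tool([
  [[0.003,0.0003,0],[0,0,0]],
  [[0.006,0.0006,0],[0,0,0]],
  [[0.009,0.0009,0],[0,0,0]],
  [[0.012,0.0012,0],[0,0,0]],
  [[0.014,0.0015,0],[0,0,0]],
])

```text
time: 16.9
tool_pos: [0.4306, 0.0012, 0.0157]
tool_rot: [0.002, 0.999, 0.05, -0.003]
contact_force: [-9.9, -8.1, 7.8]
gripper_width: -0.0
```

drive_tool([
  [[0.002,-0.0005,0],[0,0,0]],
  [[0.004,-0.0005,0],[0,0,0]],
  [[0.006,-0.0005,0],[0,0,0]],
  [[0.008,-0.0003,0],[0,0,0]],
  [[0.008,-0.0003,0],[0,0,0]],
])

```text
time: 17.4
tool_pos: [0.439, 0.0014, 0.0157]
tool_rot: [0.001, 0.999, 0.05, -0.002]
contact_force: [-8.4, -5.5, 3.9]
gripper_width: 0.003
```

Run:
```python
from h import *
m=camera_model('wrist');save('wrist','wrist10.png');s=pose()
print('tcp cramp',w2c(s['tool_pos'])*1000)
import pickle;pickle.dump(m,open('m10.pkl','wb'))
```

```text
tcp [0.439  0.0014 0.0157] toolx deg 5.75 w -0.002 F [-7.2 -5.6  2.7] t 17.45
tcp cramp [[-59.58756247  56.23761443]]
```

View pics/wrist10.png

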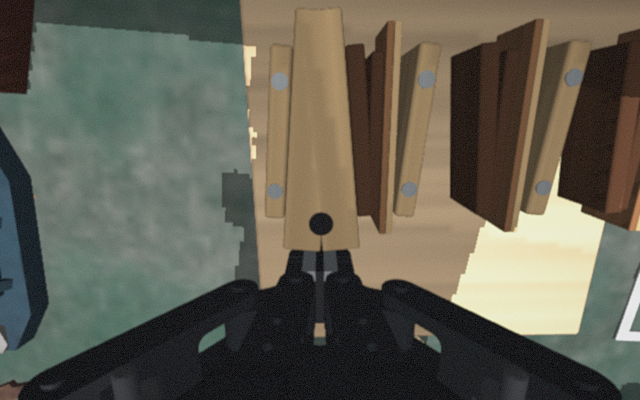

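Run:
```python
from h import *
import pickle;m=pickle.load(open('m10.pkl','rb'))
p=unproj(m,[(284,247),(358,248),(321,224),(295,11),(340,10)],.036);print((w2c(p)*1000).round(1))
```

```text
[[-45.6  70.8]
 [-46.4  40.2]
 [-35.7  55.4]
 [ 41.1  63.6]
 [ 41.3  48.3]]
```

drive_tool([
  [[0.002,0.0002,0],[0,0,0]],
  [[0.003,0.0003,0],[0,0,0]],
  [[0.004,0.0004,0],[0,0,0]],
  [[0.004,0.0004,0],[0,0,0]],
])

```text
time: 17.85
tool_pos: [0.4424, 0.0015, 0.0157]
tool_rot: [0.001, 0.999, 0.05, -0.003]
contact_force: [-9.9, -6.5, 5.6]
gripper_width: -0.002
```

drive_tool([
  [[0.001,0.0001,0],[0,0,0]],
  [[0.002,0.0002,0],[0,0,0]],
  [[0.003,0.0003,0],[0,0,0]],
  [[0.003,0.0003,0],[0,0,0]],
])

```text
time: 18.25
tool_pos: [0.4432, 0.0016, 0.0155]
tool_rot: [0.001, 0.999, 0.05, -0.006]
contact_force: [-19.7, -7.7, 13.5]
gripper_width: -0.001
```

drive_tool([
  [[-0.006,-0.0006,0],[0,0,0]],
  [[-0.015,-0.0015,0.01],[0,0,0]],
  [[-0.015,-0.0015,0.04],[0,0,0]],
  [[-0.015,-0.01,0.08],[0,0,0]],
  [[-0.01,-0.05,0.12],[0,0,0]],
  [[0,-0.09,0.15],[0,0,-0.5]],
  [[0.01,-0.13,0.15],[0,0,-1]],
  [[0.02,-0.17,0.15],[0,0,-1.5]],
])

```text
time: 19.05
tool_pos: [0.4696, -0.1699, 0.1695]
tool_rot: [0.002, 0.999, 0.036, 0.004]
contact_force: [0.5, -0.1, -0.2]
gripper_width: 0.001
```

drive_tool([
  [[0.01,-0.03,0],[0,0,0]],
  [[0.02,-0.06,0],[0,0,0]],
  [[0.03,-0.09,-0.005],[0,0,0]],
  [[0.032,-0.1,-0.01],[0,0,0]],
  [[0.032,-0.1,-0.01],[0,0,0]],
  [[0.032,-0.1,-0.01],[0,0,0]],
], fingers=0)

```text
time: 19.65
tool_pos: [0.4989, -0.2662, 0.1554]
tool_rot: [-0.0, 0.999, 0.037, -0.0]
contact_force: [0.1, -0.0, -0.6]
gripper_width: 0.496
```

Run:
```python
from h import *
m=camera_model('wrist');save('wrist','wrist11.png');s=pose();save('scene','scene11.png')
import pickle;pickle.dump(m,open('m11.pkl','wb'))
```

```text
tcp [ 0.4989 -0.2659  0.1556] toolx deg 4.25 w 0.498 F [-0.1  0.4  0.7] t 19.7
```

View pics/wrist11.png

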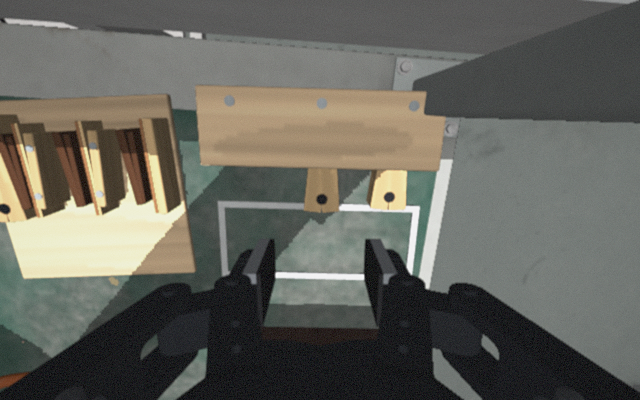

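View pics/scene11.png

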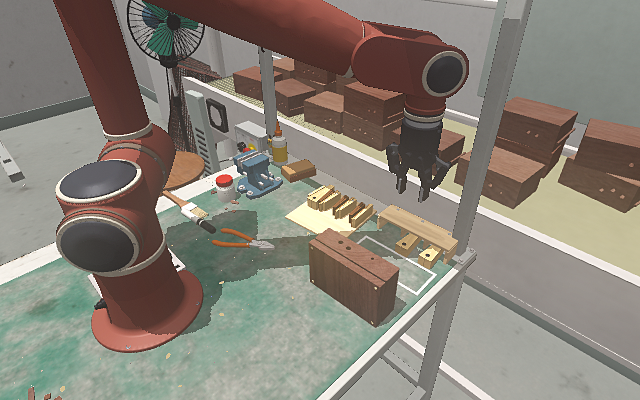

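Wedge B's dot is at (321,200) and C's at (389,197), both where they were. Wedge A is in slot 2 with its dot at (5,209).

Run:
```python
from h import *
import pickle;m=pickle.load(open('m11.pkl','rb'))
print(unproj(m,[(321,200),(304,211),(339,211),(389,197),(306,170),(337,170)],.028).round(4))
```

```text
[[ 0.4926 -0.2679  0.028 ]
 [ 0.4814 -0.2536  0.028 ]
 [ 0.4837 -0.2845  0.028 ]
 [ 0.4996 -0.327   0.028 ]
 [ 0.5182 -0.2531  0.028 ]
 [ 0.5201 -0.2796  0.028 ]]
```

drive_tool([
  [[-0.004,-0.002,-0.04],[0,0,0]],
  [[-0.004,-0.002,-0.08],[0,0,0]],
  [[-0.004,-0.002,-0.11],[0,0,0]],
  [[-0.004,-0.002,-0.135],[0,0,0]],
  [[-0.004,-0.002,-0.145],[0,0,0]],
  [[-0.004,-0.002,-0.15],[0,0,0]],
  [[-0.004,-0.002,-0.15],[0,0,0]],
])

```text
time: 20.45
tool_pos: [0.4953, -0.2688, 0.0061]
tool_rot: [0.0, 0.999, 0.037, 0.0]
contact_force: [-0.5, 0.7, -0.3]
gripper_width: 0.498
```

drive_tool([
  [[0,0,0],[0,0,0]],
  [[0,0,0],[0,0,0]],
  [[0,0,0],[0,0,0]],
  [[0,0,0],[0,0,0]],
  [[0,0,0],[0,0,0]],
], fingers=1)

```text
time: 20.95
tool_pos: [0.4962, -0.2699, 0.0075]
tool_rot: [0.001, 0.999, 0.037, 0.001]
contact_force: [-0.6, 1.8, 6.0]
gripper_width: 0.341
```

drive_tool([
  [[0,0,0.001],[0,0,0]],
  [[-0.015,-0.001,0.001],[0,0,0]],
  [[-0.03,-0.002,0.001],[0,0,0]],
  [[-0.045,-0.003,0.001],[0,0,0]],
  [[-0.06,-0.004,0.001],[0,0,0]],
  [[-0.062,-0.004,0.02],[0,0,0]],
  [[-0.062,-0.004,0.05],[0,0,0]],
  [[-0.062,-0.004,0.09],[0,0,0]],
])

```text
time: 21.75
tool_pos: [0.4296, -0.2713, 0.0931]
tool_rot: [-0.002, 0.999, 0.036, -0.003]
contact_force: [0.6, -0.6, -1.6]
gripper_width: 0.336
```

Run:
```python
from h import *
m=camera_model('wrist');save('wrist','wrist12.png');s=pose()
```

```text
tcp [ 0.4341 -0.2749  0.1021] toolx deg 4.19 w 0.343 F [ 4.7 -2.6  4.1] t 21.8
```

View pics/wrist12.png

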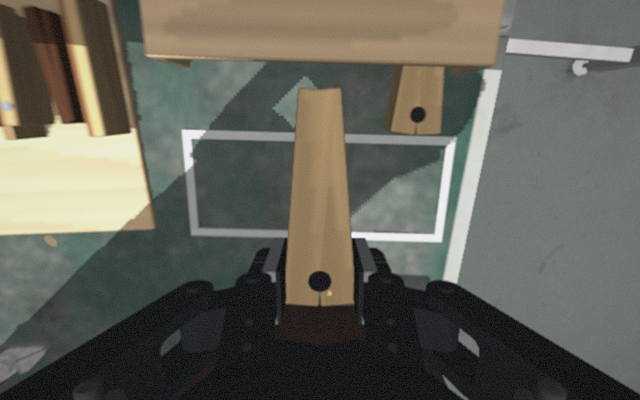

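drive_tool([
  [[0,0.01,0.005],[0,0,0.5]],
  [[-0.005,0.045,0.005],[0,0,1]],
  [[-0.015,0.085,0.005],[0,0,2.1]],
  [[-0.025,0.125,0.005],[0,0,2.1]],
  [[-0.035,0.165,0.005],[0,0,2.1]],
  [[-0.045,0.205,0.005],[0,0,2.1]],
  [[-0.047,0.2205,0.005],[0,0,2.1]],
  [[-0.047,0.2205,0.005],[0,0,2.1]],
])

```text
time: 22.6
tool_pos: [0.3834, -0.0502, 0.098]
tool_rot: [-0.001, 0.998, 0.057, -0.002]
contact_force: [-0.2, 0.5, -1.1]
gripper_width: 0.34
```

drive_tool([
  [[0,0,0],[0,0,0]],
  [[0,0,-0.02],[0,0,0]],
  [[0,0,-0.04],[0,0,0]],
  [[0,0,-0.05],[0,0,0]],
  [[0,0,-0.05],[0,0,0]],
  [[0,0,-0.05],[0,0,0]],
])

```text
time: 23.2
tool_pos: [0.386, -0.0531, 0.0507]
tool_rot: [-0.0, 0.999, 0.055, -0.0]
contact_force: [-0.7, -1.0, -0.6]
gripper_width: 0.339
```

Run:
```python
from h import *
import pickle
m=camera_model('wrist');save('wrist','wrist13.png');s=pose();f=cv2.imread('pics/wrist13.png')
print(w2c(s['tool_pos'])*1000)
pickle.dump(m,open('m13.pkl','wb'))
o=overlay(f,m,O,TH)
cv2.imwrite('pics/w13o.png',cv2.resize(o[:330,180:460],None,fx=1.8,fy=1.8,interpolation=cv2.INTER_CUBIC))
```

```text
tcp [ 0.3865 -0.0531  0.0512] toolx deg 6.26 w 0.341 F [ 0.4 -0.3 -0.6] t 23.25
[[-117.74499763    7.85892638]]
```

View pics/w13o.png

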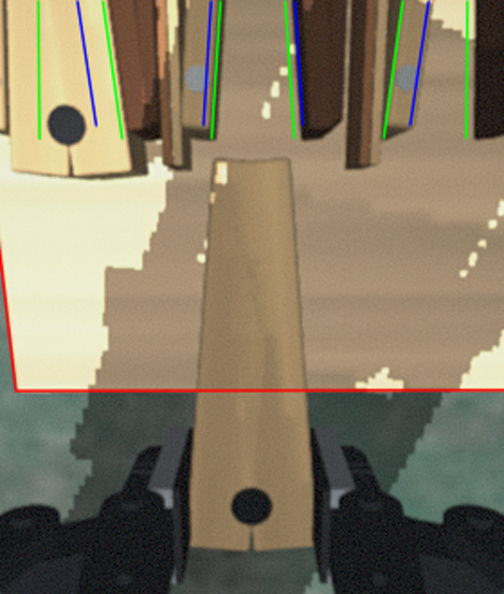

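drive_tool([
  [[0,-0.001,-0.02],[0,0,0]],
  [[0,-0.001,-0.03],[0,0,0]],
  [[0,-0.001,-0.034],[0,0,0]],
  [[0.01,0.0001,-0.034],[0,0,0]],
  [[0.02,0.0012,-0.034],[0,0,0]],
  [[0.032,0.0025,-0.035],[0,0,0]],
  [[0.044,0.0038,-0.035],[0,0,0]],
  [[0.046,0.0041,-0.035],[0,0,0]],
])

```text
time: 24.05
tool_pos: [0.4337, -0.0489, 0.0164]
tool_rot: [0.001, 0.998, 0.055, 0.001]
contact_force: [-0.8, -3.0, -0.2]
gripper_width: 0.339
```

Run:
```python
from h import *
import pickle
m=camera_model('wrist');save('wrist','wrist14.png');s=pose();f=cv2.imread('pics/wrist14.png')
print(w2c(s['tool_pos'])*1000)
o=overlay(f,m,O,TH)
cv2.imwrite('pics/w14o.png',cv2.resize(o[:330,180:460],None,fx=1.8,fy=1.8,interpolation=cv2.INTER_CUBIC))
```

```text
tcp [ 0.4334 -0.0488  0.0163] toolx deg 6.33 w 0.339 F [ 0.8 -1.9 -1.5] t 24.1
[[-70.65007089   6.94548231]]
```

View pics/w14o.png

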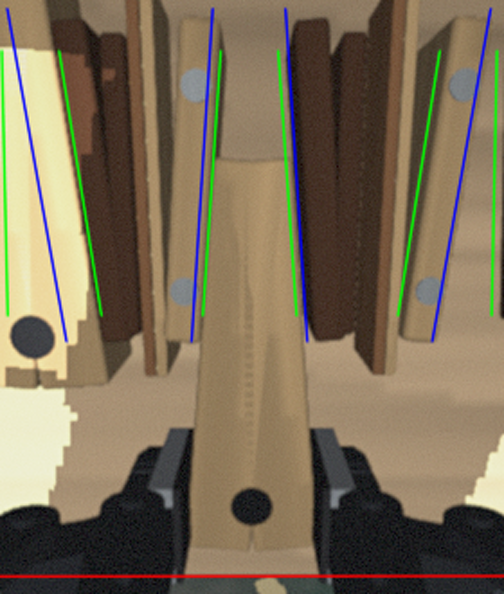

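drive_tool([
  [[0,0,0],[0,0,0]],
  [[0,0,0],[0,0,0]],
  [[0,0,0],[0,0,0]],
  [[0,0,0.015],[0,0,0]],
  [[0,0,0.035],[0,0,0]],
  [[-0.01,-0.001,0.05],[0,0,0]],
  [[-0.025,-0.003,0.05],[0,0,0]],
  [[-0.034,-0.004,0.05],[0,0,0]],
], fingers=0.1)

```text
time: 24.9
tool_pos: [0.3973, -0.0525, 0.0659]
tool_rot: [0.0, 0.998, 0.055, 0.0]
contact_force: [-0.4, 1.0, -0.2]
gripper_width: 0.45
```

drive_tool([
  [[0,0,0],[0,0,0]],
  [[0,0,0],[0,0,0]],
  [[0,0,0],[0,0,0]],
  [[0,0,0],[0,0,0]],
  [[0,0,0],[0,0,0]],
], fingers=1)

```text
time: 25.4
tool_pos: [0.3981, -0.0524, 0.0654]
tool_rot: [-0.0, 0.998, 0.055, -0.0]
contact_force: [0.4, 0.3, -0.5]
gripper_width: -0.001
```

Run:
```python
from h import *
m=camera_model('wrist');save('wrist','wrist15.png');s=pose();print(w2c(s['tool_pos'])*1000)
import pickle;pickle.dump(m,open('m15.pkl','wb'))
```

```text
tcp [ 0.3981 -0.0524  0.0654] toolx deg 6.31 w -0.002 F [ 0.8 -0.4  0.8] t 25.45
[[-106.18547266    7.29265638]]
```

View pics/wrist15.png

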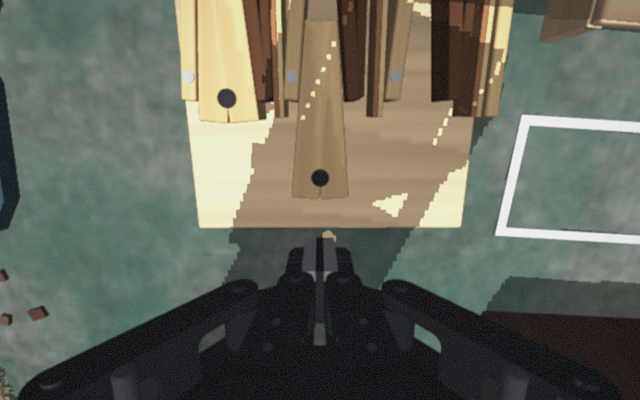

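drive_tool([
  [[0,-0.001,-0.02],[0,0,0]],
  [[0,-0.001,-0.04],[0,0,0]],
  [[0,-0.001,-0.048],[0,0,0]],
  [[0.006,-0.0006,-0.048],[0,0,0]],
  [[0.012,0,-0.048],[0,0,0]],
  [[0.018,0.0005,-0.048],[0,0,0]],
  [[0.025,0.0012,-0.048],[0,0,0]],
])

```text
time: 26.15
tool_pos: [0.4229, -0.052, 0.0183]
tool_rot: [0.001, 0.998, 0.055, -0.001]
contact_force: [-8.9, -4.5, 6.0]
gripper_width: -0.001
```

drive_tool([
  [[0.004,0.0003,0],[0,0,0]],
  [[0.008,0.0006,0],[0,0,0]],
  [[0.012,0.0009,0],[0,0,0]],
  [[0.016,0.0012,0],[0,0,0]],
  [[0.02,0.0015,0],[0,0,0]],
  [[0.022,0.0016,0],[0,0,0]],
  [[0.022,0.0016,0],[0,0,0]],
])

```text
time: 26.85
tool_pos: [0.4439, -0.051, 0.0178]
tool_rot: [0.001, 0.998, 0.055, -0.003]
contact_force: [-7.2, -4.6, 3.3]
gripper_width: -0.001
```

drive_tool([
  [[0.001,0.0001,0],[0,0,0]],
  [[0.002,0.0002,0],[0,0,0]],
  [[0.003,0.0003,0],[0,0,0]],
  [[0.004,0.0004,0],[0,0,0]],
  [[0.004,0.0004,0],[0,0,0]],
])

```text
time: 27.35
tool_pos: [0.4473, -0.0507, 0.0177]
tool_rot: [0.002, 0.998, 0.056, -0.003]
contact_force: [-9.2, -6.7, 5.8]
gripper_width: -0.004
```

drive_tool([
  [[0.001,0.0001,0],[0,0,0]],
  [[0.002,0.0002,0],[0,0,0]],
  [[0.002,0.0002,0],[0,0,0]],
])

```text
time: 27.65
tool_pos: [0.4488, -0.0506, 0.0177]
tool_rot: [0.002, 0.998, 0.056, -0.004]
contact_force: [-12.1, -8.1, 7.3]
gripper_width: -0.0
```

drive_tool([
  [[0.001,0.0001,0],[0,0,0]],
  [[0.0015,0.0002,0],[0,0,0]],
  [[0.0015,0.0002,0],[0,0,0]],
])

```text
time: 27.95
tool_pos: [0.449, -0.0506, 0.0177]
tool_rot: [0.002, 0.998, 0.056, -0.006]
contact_force: [-19.0, -7.7, 13.3]
gripper_width: 0.0
```

Hard stop at 19 N, so slot 1 is tight. I'll back off and go for wedge C.

drive_tool([
  [[-0.006,-0.0006,0],[0,0,0]],
  [[-0.015,-0.0015,0.01],[0,0,0]],
  [[-0.015,-0.0015,0.05],[0,0,0]],
  [[-0.015,-0.01,0.09],[0,0,0]],
  [[-0.01,-0.05,0.12],[0,0,0]],
  [[0,-0.09,0.14],[0,0,-0.5]],
  [[0.01,-0.13,0.14],[0,0,-1]],
  [[0.02,-0.17,0.14],[0,0,-2]],
])

```text
time: 28.75
tool_pos: [0.4743, -0.2211, 0.1601]
tool_rot: [0.001, 0.999, 0.037, 0.002]
contact_force: [0.4, 0.9, 0.5]
gripper_width: -0.0
```

drive_tool([
  [[0.01,-0.03,0],[0,0,0]],
  [[0.02,-0.06,0],[0,0,0]],
  [[0.03,-0.09,0],[0,0,0]],
  [[0.034,-0.107,0],[0,0,0]],
  [[0.034,-0.107,0],[0,0,0]],
  [[0.034,-0.107,0],[0,0,0]],
], fingers=0)

```text
time: 29.35
tool_pos: [0.5065, -0.3252, 0.1575]
tool_rot: [-0.0, 0.999, 0.038, -0.0]
contact_force: [-0.3, -0.3, 0.5]
gripper_width: 0.502
```

Run:
```python
from h import *
m=camera_model('wrist');save('wrist','wrist16.png');s=pose()
import pickle;pickle.dump(m,open('m16.pkl','wb'))
```

```text
tcp [ 0.5064 -0.3248  0.1575] toolx deg 4.34 w 0.5 F [ 0.1  1.  -0.8] t 29.4
```

View pics/wrist16.png

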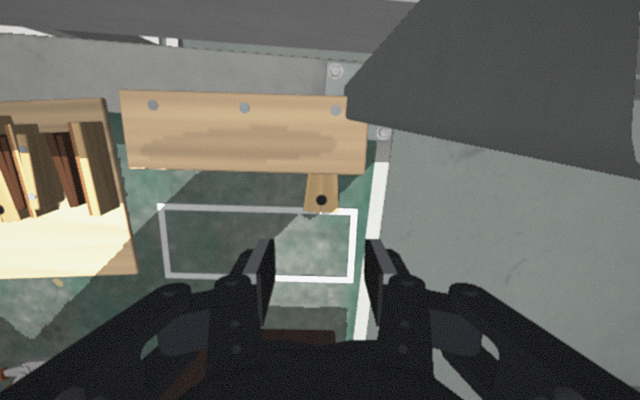

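Wedge C's dot is at (321,200). The dark post rises from around (350,110), so I'll check clearance to it.

Run:
```python
from h import *
import pickle;m=pickle.load(open('m16.pkl','rb'))
print(unproj(m,[(321,200),(304,212),(338,212),(306,175),(337,175)],.028).round(4))
print('post',unproj(m,[(350,110),(415,0)],0.).round(4),unproj(m,[(350,110),(415,0)],0.2).round(4), -cv2.Rodrigues(m['rvec'])[0].T@m['tvec'])
```

```text
[[ 0.4996 -0.327   0.028 ]
 [ 0.4874 -0.3127  0.028 ]
 [ 0.4897 -0.343   0.028 ]
 [ 0.521  -0.3124  0.028 ]
 [ 0.523  -0.3392  0.028 ]]
post [[ 0.5782 -0.3475  0.    ]
 [ 0.67   -0.3927  0.    ]] [[ 0.5749 -0.3294  0.2   ]
 [ 0.6054 -0.3444  0.2   ]] [ 0.57319545 -0.32034379  0.29955325]
```

Run:
```python
from h import *
f=cv2.imread('pics/scene11.png');g=cv2.imread('pics/side2.png')
cv2.imwrite('pics/post.png',np.hstack([cv2.resize(f[0:400,380:540],None,fx=1.45,fy=1.45),cv2.resize(g[0:400,320:500],None,fx=1.45,fy=1.45)]))
ms=camera_model('scene');md=camera_model('side')
for z in (0,.1,.2,.3,.5): print(z,proj(ms,[[.6,-.36,z],[.62,-.40,z]]).round(),proj(md,[[.6,-.36,z],[.62,-.40,z]]).round())
```

```text
0 [[462. 250.]
 [482. 254.]] [[395. 326.]
 [407. 343.]]
0.1 [[471. 216.]
 [492. 220.]] [[401. 296.]
 [414. 313.]]
0.2 [[481. 178.]
 [504. 181.]] [[407. 261.]
 [422. 279.]]
0.3 [[492. 134.]
 [517. 137.]] [[414. 221.]
 [431. 239.]]
0.5 [[521.  22.]
 [552.  24.]] [[433. 118.]
 [454. 135.]]
```

View pics/post.png

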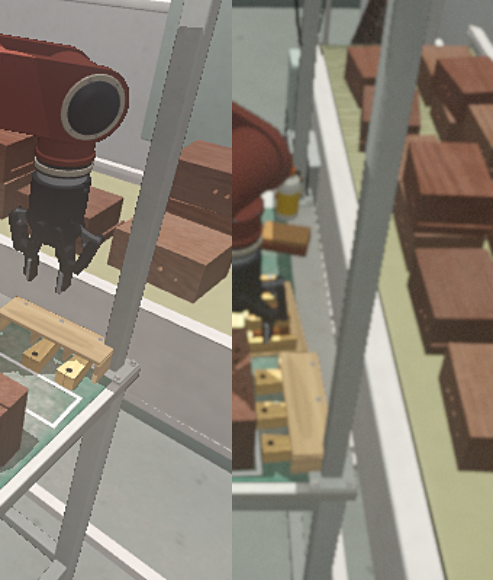

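Wedge C is at (0.489,-0.328). The corner post's near corner is around (0.58,-0.345), about 25 mm from the camera housing. I'll turn the tool half round, camera towards the robot, before descending.

```bash
python3 -c "
from h import *
print(state()['joint_pos'].round(2))"
```

```text
[-0.69  0.05  1.74  0.    1.35  0.8 ]
```

drive_tool([
  [[-0.01,0,0],[0,0,8]],
  [[-0.01,0,0],[0,0,16]],
  [[-0.01,0,0],[0,0,24]],
  [[-0.01,0,0],[0,0,32]],
  [[-0.01,0,0],[0,0,40]],
  [[-0.01,0,0],[0,0,48]],
  [[-0.01,0,0],[0,0,56]],
  [[-0.01,0,0],[0,0,64]],
])

```text
time: 30.2
tool_pos: [0.4963, -0.3243, 0.1577]
tool_rot: [-0.0, 0.826, 0.564, 0.0]
contact_force: [0.4, -0.9, -0.3]
gripper_width: 0.503
```

drive_tool([
  [[0,0,0],[0,0,8]],
  [[0,0,0],[0,0,16]],
  [[0,0,0],[0,0,24]],
  [[0,0,0],[0,0,32]],
  [[0,0,0],[0,0,40]],
  [[0,0,0],[0,0,48]],
  [[0,0,0],[0,0,56]],
  [[0,0,0],[0,0,64]],
])

```text
time: 31.0
tool_pos: [0.4963, -0.3242, 0.1576]
tool_rot: [-0.0, 0.401, 0.916, 0.0]
contact_force: [0.3, 0.1, -0.4]
gripper_width: 0.5
```

drive_tool([
  [[0,0,0],[0,0,8]],
  [[0,0,0],[0,0,16]],
  [[0,0,0],[0,0,24]],
  [[0,0,0],[0,0,32]],
  [[0,0,0],[0,0,40]],
  [[0,0,0],[0,0,48]],
  [[0,0,0],[0,0,52]],
  [[0,0,0],[0,0,52]],
])

```text
time: 31.8
tool_pos: [0.4964, -0.3244, 0.1576]
tool_rot: [0.0, -0.038, 0.999, 0.0]
contact_force: [-0.5, 1.9, -0.2]
gripper_width: 0.499
```

Run:
```python
from h import *
m=camera_model('wrist');save('wrist','wrist17.png');s=pose();print(s['joint_pos'].round(2))
import pickle;pickle.dump(m,open('m17.pkl','wb'))
```

```text
tcp [ 0.4964 -0.3246  0.1577] toolx deg -175.72 w 0.499 F [-1.1  0.1 -0.1] t 31.85
[-0.7   0.03  1.76  0.    1.35 -2.35]
```

View pics/wrist17.png

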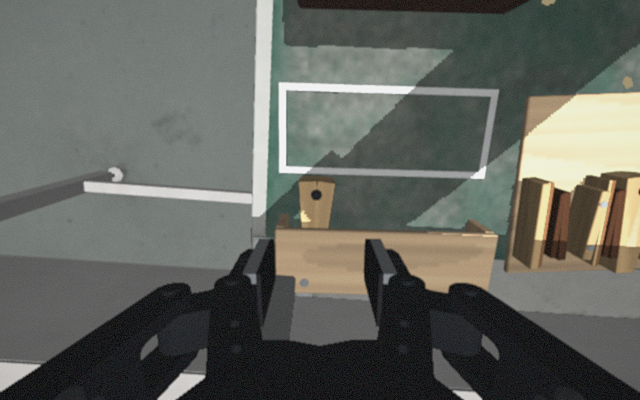

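Run:
```python
from h import *
import pickle;m=pickle.load(open('m17.pkl','rb'))
print(unproj(m,[(316,195),(299,182),(336,181)],.028).round(4))
```

```text
[[ 0.5001 -0.327   0.028 ]
 [ 0.4895 -0.3426  0.028 ]
 [ 0.4862 -0.3105  0.028 ]]
```

drive_tool([
  [[0.005,-0.0025,-0.04],[0,0,0]],
  [[0.005,-0.0025,-0.08],[0,0,0]],
  [[0.005,-0.0025,-0.11],[0,0,0]],
  [[0.005,-0.0025,-0.13],[0,0,0]],
  [[0.005,-0.0025,-0.13],[0,0,0]],
])

```text
time: 32.35
tool_pos: [0.4989, -0.3257, 0.0236]
tool_rot: [-0.003, -0.037, 0.999, 0.003]
contact_force: [-0.7, 1.3, -0.8]
gripper_width: 0.499
```

drive_tool([
  [[0,0,-0.008],[0,0,0]],
  [[0,0,-0.016],[0,0,0]],
  [[0,0,-0.021],[0,0,0]],
  [[0,0,-0.021],[0,0,0]],
  [[0,0,-0.021],[0,0,0]],
])

```text
time: 32.85
tool_pos: [0.5016, -0.3286, 0.0069]
tool_rot: [0.0, -0.037, 0.999, -0.0]
contact_force: [-0.5, -0.2, -0.3]
gripper_width: 0.504
```

drive_tool([
  [[0,0,0],[0,0,0]],
  [[0,0,0],[0,0,0]],
  [[0,0,0],[0,0,0]],
  [[0,0,0],[0,0,0]],
  [[0,0,0],[0,0,0]],
], fingers=1)

```text
time: 33.35
tool_pos: [0.502, -0.3289, 0.0075]
tool_rot: [0.001, -0.038, 0.999, -0.001]
contact_force: [-0.4, -0.7, 6.4]
gripper_width: 0.342
```

drive_tool([
  [[0,0,0.001],[0,0,0]],
  [[-0.015,-0.001,0.001],[0,0,0]],
  [[-0.03,-0.002,0.001],[0,0,0]],
  [[-0.045,-0.003,0.001],[0,0,0]],
  [[-0.062,-0.004,0.001],[0,0,0]],
  [[-0.066,-0.004,0.02],[0,0,0]],
  [[-0.066,0.01,0.06],[0,0,0]],
  [[-0.066,0.03,0.09],[0,0,0]],
])

```text
time: 34.15
tool_pos: [0.4332, -0.2983, 0.0968]
tool_rot: [-0.001, -0.036, 0.999, 0.0]
contact_force: [0.6, -1.0, 0.8]
gripper_width: 0.342
```

Run:
```python
from h import *
m=camera_model('wrist');save('wrist','wrist18.png');s=pose()
```

```text
tcp [ 0.4358 -0.2975  0.1021] toolx deg -175.72 w 0.341 F [4.8 0.  1.7] t 34.2
```

View pics/wrist18.png

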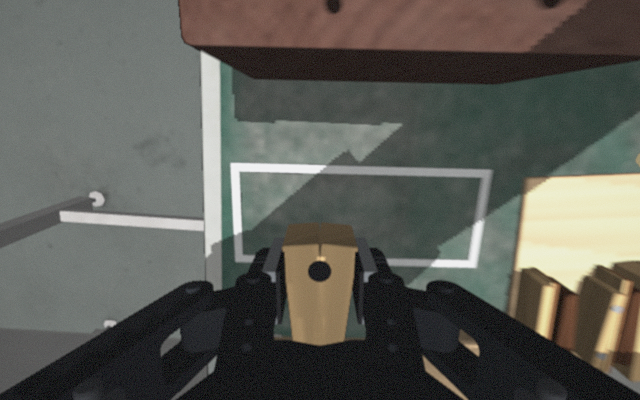

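drive_tool([
  [[0,0.01,0.008],[0,0,0.5]],
  [[-0.005,0.045,0.008],[0,0,1]],
  [[-0.015,0.085,0.008],[0,0,2]],
  [[-0.025,0.125,0.008],[0,0,2]],
  [[-0.035,0.165,0.008],[0,0,2]],
  [[-0.043,0.192,0.008],[0,0,2]],
  [[-0.043,0.192,0.008],[0,0,2]],
  [[-0.043,0.192,0.008],[0,0,2]],
])

```text
time: 35.0
tool_pos: [0.391, -0.1058, 0.103]
tool_rot: [-0.001, -0.056, 0.998, 0.0]
contact_force: [-0.2, 0.5, -1.2]
gripper_width: 0.345
```

Run:
```python
from h import *
import pickle
m=camera_model('wrist');save('wrist','wrist19.png');s=pose();print(w2c(s['tool_pos'])*1000)
m=camera_model('scene');save('scene','scene19.png');m=camera_model('side');save('side','side19.png')
f=cv2.imread('pics/wrist19.png')
cv2.imwrite('pics/w19o.png',overlay(f,camera_model('wrist'),O,TH))
```

```text
tcp [ 0.3915 -0.1065  0.1035] toolx deg -173.7 w 0.337 F [-0.4  0.1 -1.3] t 35.05
[[-118.58622226  -45.72885004]]
```

View pics/w19o.png

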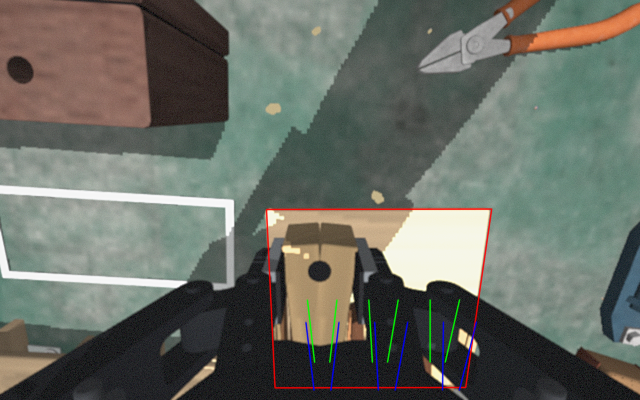

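View pics/side19.png

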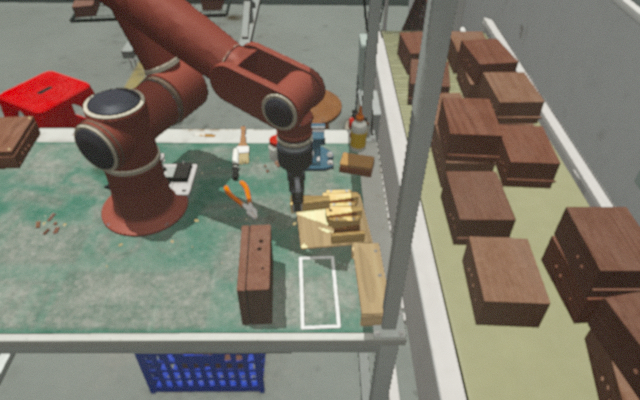

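drive_tool([
  [[0,0,-0.03],[0,0,0]],
  [[0,0,-0.06],[0,0,0]],
  [[0,0,-0.078],[0,0,0]],
  [[0,0,-0.0855],[0,0,0]],
  [[0,0,-0.0855],[0,0,0]],
  [[0.01,0.0012,-0.0855],[0,0,0]],
  [[0.02,0.0023,-0.0865],[0,0,0]],
  [[0.025,0.0028,-0.087],[0,0,0]],
])

```text
time: 35.95
tool_pos: [0.4199, -0.1041, 0.019]
tool_rot: [0.002, -0.055, 0.998, -0.001]
contact_force: [-0.8, -0.6, -1.0]
gripper_width: 0.344
```

drive_tool([
  [[0.008,0.001,0],[0,0,0]],
  [[0.015,0.0017,0],[0,0,0]],
  [[0.022,0.0025,0],[0,0,0]],
  [[0.022,0.0025,0],[0,0,0]],
])

```text
time: 36.35
tool_pos: [0.4404, -0.101, 0.0178]
tool_rot: [0.0, -0.055, 0.998, -0.0]
contact_force: [-0.9, 0.4, -1.5]
gripper_width: 0.341
```

Run:
```python
from h import *
m=camera_model('scene');save('scene','scene20.png');m=camera_model('side');save('side','side20.png');s=pose();print(w2c(s['tool_pos'])*1000)
f=cv2.imread('pics/scene20.png');g=cv2.imread('pics/side20.png')
cv2.imwrite('pics/c20.png',np.hstack([cv2.resize(f[150:260,260:400],(560,440)),cv2.resize(g[160:260,280:380],(240,240)).repeat(1,0) if 0 else cv2.resize(g[160:260,285:385],(240,440))]))
```

```text
tcp [ 0.4394 -0.1009  0.0174] toolx deg -173.68 w 0.342 F [-0.8 -0.4 -0. ] t 36.45
[[-70.42678559 -45.48108876]]
```

View pics/c20.png

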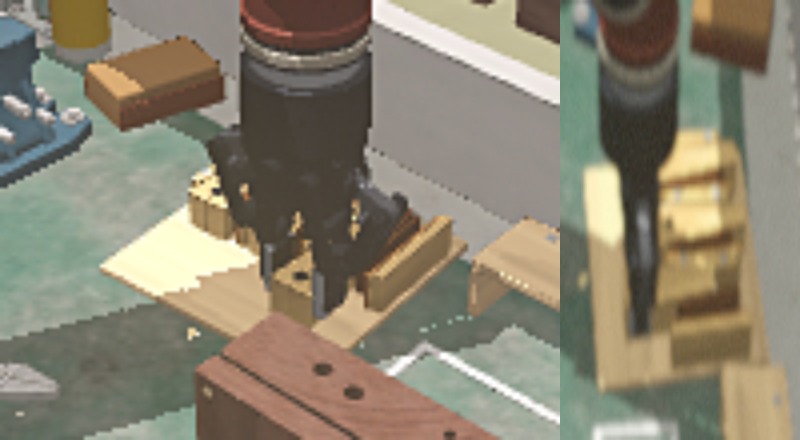

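drive_tool([
  [[0,0,0],[0,0,0]],
  [[0,0,0],[0,0,0]],
  [[0,0,0],[0,0,0]],
  [[0,0,0.015],[0,0,0]],
  [[0,0,0.035],[0,0,0]],
  [[-0.01,-0.001,0.05],[0,0,0]],
  [[-0.025,-0.003,0.05],[0,0,0]],
  [[-0.035,-0.004,0.05],[0,0,0]],
], fingers=0.1)

```text
time: 37.25
tool_pos: [0.4041, -0.1053, 0.0681]
tool_rot: [0.0, -0.055, 0.998, -0.0]
contact_force: [-0.2, -0.2, -0.0]
gripper_width: 0.452
```

drive_tool([
  [[0,0,0],[0,0,0]],
  [[0,0,0],[0,0,0]],
  [[0,0,0],[0,0,0]],
  [[0,0,0],[0,0,0]],
  [[0,0,0],[0,0,0]],
], fingers=1)

```text
time: 37.75
tool_pos: [0.4046, -0.105, 0.0674]
tool_rot: [-0.0, -0.055, 0.998, 0.0]
contact_force: [-0.2, -0.6, -0.3]
gripper_width: -0.0
```

Run:
```python
from h import *
m=camera_model('wrist');save('wrist','wrist21.png');s=pose();print(w2c(s['tool_pos'])*1000)
m=camera_model('side');save('side','side21.png');m=camera_model('scene');save('scene','scene21.png')
f=cv2.imread('pics/scene21.png');g=cv2.imread('pics/side21.png')
cv2.imwrite('pics/c21.png',np.hstack([cv2.resize(f[150:260,260:400],(400,314)),cv2.resize(g[160:260,285:385],(314,314))]))
```

```text
tcp [ 0.4046 -0.105   0.0674] toolx deg -173.69 w 0.0 F [-0.7  0.5  0.4] t 37.8
[[-105.4931179   -45.70372547]]
```

View pics/c21.png

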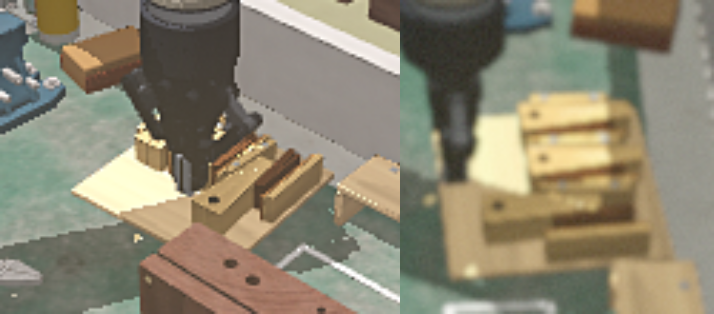

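View pics/wrist21.png

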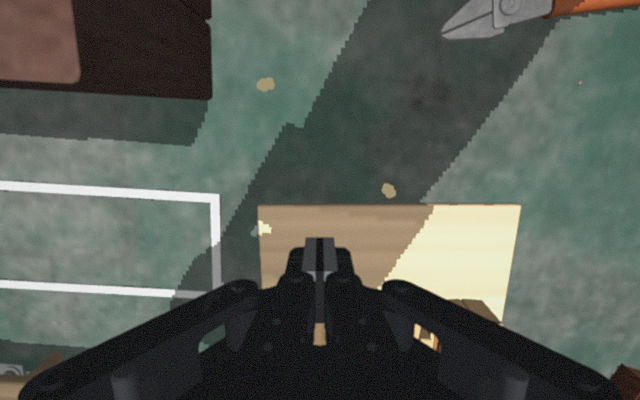

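Wedge C sits straight in the mouth of slot 0, its dot at about (490,205) in the right half of the crop. Next is the drive push.

drive_tool([
  [[0,0,-0.02],[0,0,0]],
  [[0,0,-0.04],[0,0,0]],
  [[0,0,-0.049],[0,0,0]],
  [[0.006,0.0004,-0.05],[0,0,0]],
  [[0.012,0.001,-0.05],[0,0,0]],
  [[0.018,0.0015,-0.05],[0,0,0]],
  [[0.025,0.0022,-0.05],[0,0,0]],
])

```text
time: 38.6
tool_pos: [0.4298, -0.1035, 0.0184]
tool_rot: [-0.001, -0.055, 0.998, -0.001]
contact_force: [-7.4, -2.8, 4.5]
gripper_width: -0.002
```

drive_tool([
  [[0.004,0.0003,0],[0,0,0]],
  [[0.008,0.0006,0],[0,0,0]],
  [[0.012,0.0009,0],[0,0,0]],
  [[0.016,0.0012,0],[0,0,0]],
  [[0.02,0.0015,0],[0,0,0]],
  [[0.022,0.0016,0],[0,0,0]],
  [[0.022,0.0016,0],[0,0,0]],
])

```text
time: 39.3
tool_pos: [0.4507, -0.1027, 0.0181]
tool_rot: [-0.002, -0.055, 0.998, -0.001]
contact_force: [-7.2, -5.5, 3.7]
gripper_width: -0.001
```

drive_tool([
  [[0.001,0.0001,0],[0,0,0]],
  [[0.002,0.0002,0],[0,0,0]],
  [[0.003,0.0003,0],[0,0,0]],
  [[0.003,0.0003,0],[0,0,0]],
])

```text
time: 39.7
tool_pos: [0.4532, -0.1025, 0.018]
tool_rot: [-0.003, -0.056, 0.998, -0.002]
contact_force: [-8.8, -6.4, 5.3]
gripper_width: -0.001
```

drive_tool([
  [[0.001,0.0001,0],[0,0,0]],
  [[0.002,0.0002,0],[0,0,0]],
  [[0.002,0.0002,0],[0,0,0]],
])

```text
time: 40.0
tool_pos: [0.4547, -0.1024, 0.018]
tool_rot: [-0.003, -0.056, 0.998, -0.002]
contact_force: [-11.6, -7.0, 7.3]
gripper_width: -0.0
```

drive_tool([
  [[0.001,0.0001,0],[0,0,0]],
  [[0.002,0.0002,0],[0,0,0]],
  [[0.002,0.0002,0],[0,0,0]],
])

```text
time: 40.3
tool_pos: [0.455, -0.1024, 0.018]
tool_rot: [-0.006, -0.056, 0.998, -0.002]
contact_force: [-19.3, -7.7, 14.9]
gripper_width: 0.002
```

drive_tool([
  [[-0.006,-0.0006,0],[0,0,0]],
  [[-0.015,-0.0015,0.01],[0,0,0]],
  [[-0.02,-0.002,0.05],[0,0,0]],
  [[-0.02,-0.002,0.09],[0,0,-8]],
  [[-0.02,-0.01,0.13],[0,0,-16]],
  [[-0.02,-0.01,0.17],[0,0,-24]],
  [[-0.02,-0.02,0.21],[0,0,-32]],
  [[-0.02,-0.02,0.24],[0,0,-40]],
])

```text
time: 41.1
tool_pos: [0.4397, -0.1213, 0.2617]
tool_rot: [0.003, 0.293, 0.956, -0.0]
contact_force: [-0.3, -0.0, -0.3]
gripper_width: 0.001
```

drive_tool([
  [[0,0,0],[0,0,-8]],
  [[0,0,0],[0,0,-16]],
  [[0,0,0],[0,0,-24]],
  [[0,0,0],[0,0,-32]],
  [[0,0,0],[0,0,-40]],
  [[0,0,0],[0,0,-48]],
  [[0,0,0],[0,0,-53]],
  [[0,0,0],[0,0,-53]],
], fingers=-1)

```text
time: 41.9
tool_pos: [0.439, -0.1205, 0.2583]
tool_rot: [0.001, 0.686, 0.727, 0.0]
contact_force: [0.2, 0.1, -0.5]
gripper_width: 0.996
```

Run:
```python
from h import *
import pickle
m=camera_model('wrist');save('wrist','wrist22.png');s=pose();print(s['joint_pos'].round(2))
pickle.dump(m,open('m22.pkl','wb'))
print([(np.round(d['location'],4).tolist(),round(d['confidence'],2),(w2c(d['location'])*1000).round(1).tolist()) for d in place_of('wrist','wedge_0')])
print([(np.round(d['location'],4).tolist(),round(d['confidence'],2)) for d in place_of('wrist','case_center')])
```

```text
tcp [ 0.4389 -0.1205  0.2582] toolx deg 93.42 w 0.999 F [ 0.4 -0.4  0.2] t 41.95
[-0.43 -0.39  1.96  0.    1.57 -0.49]
[([0.505, -0.0444, 0.0027], 0.86, [[1.0, 3.5]]), ([0.5112, -0.0949, 0.0074], 0.72, [[1.6, -47.4]])]
[]
```

View pics/wrist22.png

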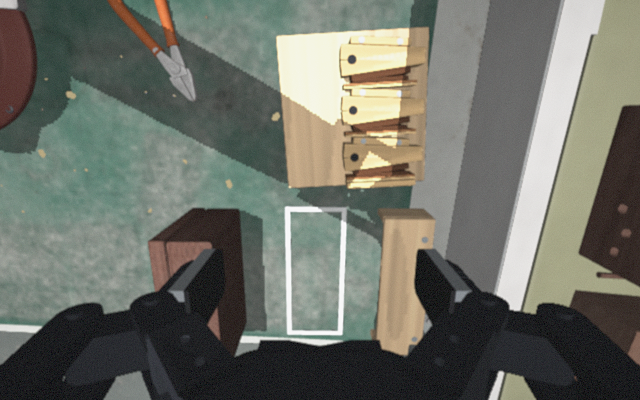

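All three wedges are driven, dots at (352,59), (352,109) and (354,157). The case is at (205,280) px and the outline centre is near (316,270).

Run:
```python
from h import *
import pickle
m=pickle.load(open('m22.pkl','rb'))
print((w2c(unproj(m,[(352,59),(352,109),(354,157)],.036))*1000).round(1))
t=unproj(m,[(291,213),(343,213),(293,329),(338,330)],0);print('tape inner',t.round(4),t.mean(0))
f=cv2.imread('pics/wrist22.png');o=overlay(f,m,O,TH)
cv2.imwrite('pics/w22c.png',cv2.resize(f[20:195,270:435],None,fx=3.5,fy=3.4,interpolation=cv2.INTER_CUBIC))
```

```text
[[-31.   55.1]
 [-32.3   4.2]
 [-31.4 -48.7]]
tape inner [[ 0.4062 -0.1827  0.    ]
 [ 0.4747 -0.1788  0.    ]
 [ 0.4152 -0.3607 -0.    ]
 [ 0.4812 -0.3587  0.    ]] [ 4.44318831e-01 -2.70244195e-01 -1.38777878e-17]
```

View pics/w22c.png

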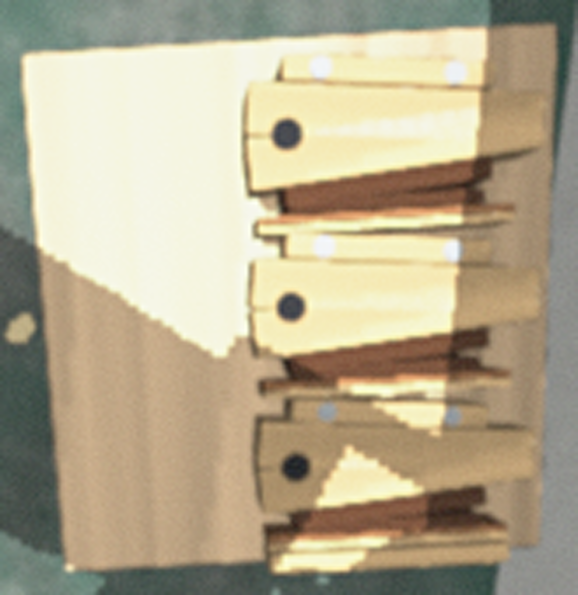

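drive_tool([
  [[-0.03,-0.03,0],[0,0,0]],
  [[-0.06,-0.06,0],[0,0,0]],
  [[-0.09,-0.1,0],[0,0,0]],
  [[-0.115,-0.135,-0.01],[0,0,0]],
  [[-0.125,-0.149,-0.04],[0,0,0]],
  [[-0.125,-0.149,-0.08],[0,0,0]],
  [[-0.125,-0.149,-0.1],[0,0,0]],
  [[-0.125,-0.149,-0.1],[0,0,0]],
])

```text
time: 42.85
tool_pos: [0.3118, -0.2679, 0.1539]
tool_rot: [-0.003, 0.686, 0.727, 0.001]
contact_force: [0.6, 0.5, -0.5]
gripper_width: 1.005
```

Run:
```python
from h import *
import pickle
m=camera_model('wrist');save('wrist','wrist23.png');s=pose()
pickle.dump(m,open('m23.pkl','wb'))
```

```text
tcp [ 0.3128 -0.2689  0.1564] toolx deg 93.33 w 1.001 F [-0.2 -0.4  1.1] t 42.9
```

View pics/wrist23.png

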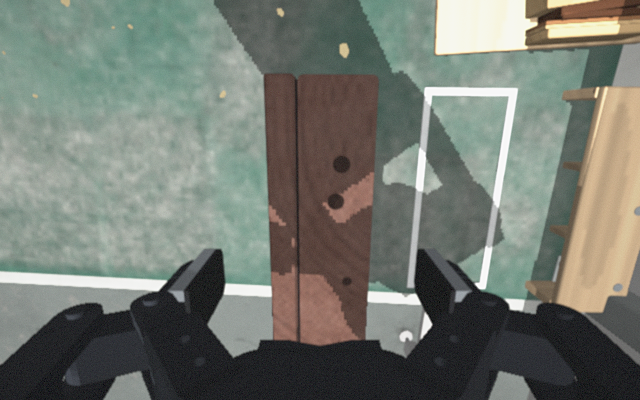

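Case top edges at columns 265 and 378 lie centred between the fingers, as in the first grasp.

drive_tool([
  [[0,0,-0.02],[0,0,0]],
  [[0,0,-0.04],[0,0,0]],
  [[0,0,-0.06],[0,0,0]],
  [[0,0,-0.08],[0,0,0]],
  [[0,0,-0.087],[0,0,0]],
  [[0,0,-0.087],[0,0,0]],
], fingers=-1)

```text
time: 43.5
tool_pos: [0.3138, -0.2697, 0.0711]
tool_rot: [0.0, 0.686, 0.727, -0.0]
contact_force: [0.4, -0.1, -0.1]
gripper_width: 1.002
```

drive_tool([
  [[0,0,0],[0,0,0]],
  [[0,0,0],[0,0,0]],
  [[0,0,0],[0,0,0]],
  [[0,0,0],[0,0,0]],
  [[0,0,0],[0,0,0]],
  [[0,0,0],[0,0,0]],
], fingers=1)

```text
time: 44.1
tool_pos: [0.3139, -0.2706, 0.0725]
tool_rot: [0.001, 0.686, 0.727, -0.001]
contact_force: [-4.3, 0.7, 6.6]
gripper_width: 0.717
```

drive_tool([
  [[0,0,0.012],[0,0,0]],
  [[0,0,0.025],[0,0,0]],
  [[0.015,0,0.03],[0,0,0]],
  [[0.04,0,0.03],[0,0,0]],
  [[0.07,0,0.03],[0,0,0]],
  [[0.1,-0.001,0.03],[0,0,0]],
  [[0.122,-0.001,0.03],[0,0,0]],
  [[0.129,-0.001,0.03],[0,0,0]],
])

```text
time: 44.9
tool_pos: [0.4451, -0.2703, 0.1009]
tool_rot: [0.001, 0.686, 0.728, 0.0]
contact_force: [-1.2, -0.3, -3.6]
gripper_width: 0.719
```

drive_tool([
  [[0,0,0],[0,0,0]],
  [[0,0,0],[0,0,0]],
])

```text
time: 45.1
tool_pos: [0.4418, -0.2702, 0.1001]
tool_rot: [-0.001, 0.686, 0.727, -0.0]
contact_force: [-0.4, 0.3, -5.6]
gripper_width: 0.722
```

Run:
```python
from h import *
import pickle
m=camera_model('wrist');save('wrist','wrist24.png');s=pose();save('side','side24.png')
pickle.dump(m,open('m24.pkl','wb'))
```

```text
tcp [ 0.4416 -0.2703  0.1001] toolx deg 93.28 w 0.721 F [-0.4  0.1 -5.5] t 45.15
```

View pics/wrist24.png

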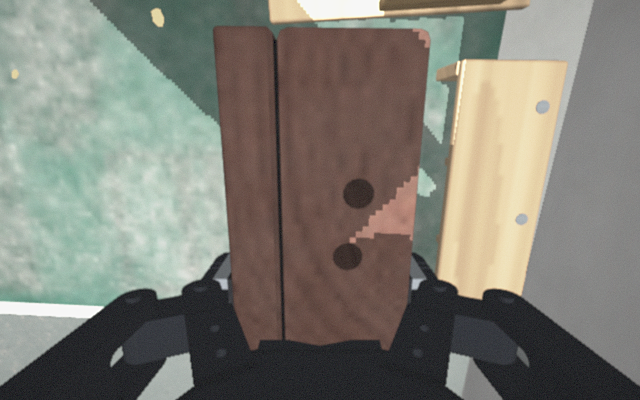

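View pics/side24.png

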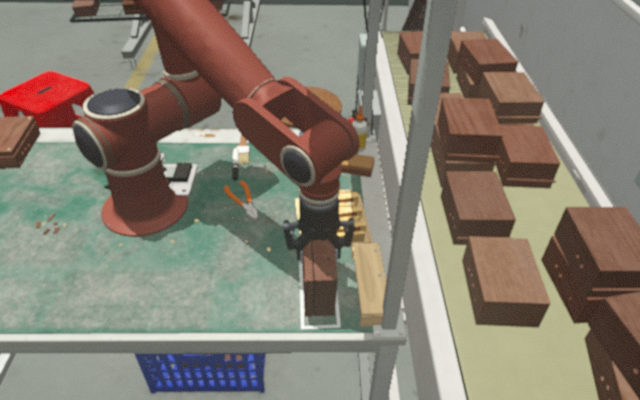

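drive_tool([
  [[0.002,0,-0.008],[0,0,0]],
  [[0.002,0,-0.016],[0,0,0]],
  [[0.002,0,-0.022],[0,0,0]],
  [[0.002,0,-0.026],[0,0,0]],
  [[0.002,0,-0.028],[0,0,0]],
  [[0.002,0,-0.0285],[0,0,0]],
  [[0.002,0,-0.0285],[0,0,0]],
])

```text
time: 45.9
tool_pos: [0.4447, -0.2709, 0.0726]
tool_rot: [0.0, 0.686, 0.727, -0.0]
contact_force: [-1.5, 0.4, -0.2]
gripper_width: 0.717
```

drive_tool([
  [[0,0,-0.0007],[0,0,0]],
  [[0,0,-0.0007],[0,0,0]],
])

```text
time: 46.1
tool_pos: [0.4447, -0.2709, 0.0726]
tool_rot: [0.0, 0.686, 0.727, -0.0]
contact_force: [-3.9, 3.0, 5.2]
gripper_width: 0.715
```

drive_tool([
  [[0,0,0],[0,0,0]],
  [[0,0,0],[0,0,0]],
  [[0,0,0],[0,0,0]],
  [[0,0,0],[0,0,0]],
  [[0,0,0],[0,0,0]],
  [[0,0,0.02],[0,0,0]],
  [[0,0,0.05],[0,0,0]],
  [[0,0,0.09],[0,0,0]],
], fingers=-1)

```text
time: 46.9
tool_pos: [0.4432, -0.2695, 0.1601]
tool_rot: [-0.002, 0.686, 0.727, -0.0]
contact_force: [1.0, 0.8, -1.1]
gripper_width: 0.997
```

drive_tool([
  [[0,0.01,0.04],[0,0,0]],
  [[-0.02,0.03,0.08],[0,0,0]],
  [[-0.02,0.07,0.12],[0,0,0]],
  [[-0.02,0.1,0.15],[0,0,0]],
  [[-0.02,0.11,0.17],[0,0,0]],
  [[-0.02,0.11,0.17],[0,0,0]],
  [[-0.02,0.11,0.17],[0,0,0]],
])

```text
time: 47.6
tool_pos: [0.4244, -0.1607, 0.3308]
tool_rot: [0.0, 0.686, 0.727, -0.0]
contact_force: [-0.4, 0.4, -0.2]
gripper_width: 1.0
```

Run:
```python
from h import *
import pickle
m=camera_model('wrist');save('wrist','wrist25.png');s=pose();save('scene','scene25.png')
pickle.dump(m,open('m25.pkl','wb'))
for n in ['case_center','wedge_0','sander','jar','glue']:
  for c in ['wrist','scene']:
    print(n,c,[(np.round(d['location'],4).tolist(),round(d['confidence'],2)) for d in place_of(c,n)])
```

```text
tcp [ 0.424  -0.1608  0.3295] toolx deg 93.27 w 1.001 F [-1.1 -0.6 -1.1] t 47.65
case_center wrist []
case_center scene [([0.4388, -0.2676, 0.0586], 0.88)]
wedge_0 wrist [([0.5036, -0.0409, 0.0047], 0.88), ([0.5094, -0.0971, 0.009], 0.81), ([0.4988, 0.0091, 0.0083], 0.72)]
wedge_0 scene [([0.5007, 0.004, 0.0076], 0.77), ([0.5112, -0.097, 0.0086], 0.58), ([0.5018, -0.0433, 0.007], 0.53)]
sander wrist [([0.5028, -0.0482, 0.0104], 0.7), ([0.5, 0.0079, 0.0125], 0.27), ([0.5071, -0.092, 0.0087], 0.26)]
sander scene [([0.5489, 0.1605, -0.0028], 0.62)]
jar wrist [([0.5015, -0.0452, 0.0078], 0.24)]
jar scene [([0.3267, 0.2131, 0.0007], 0.71), ([0.4422, -0.2681, 0.0601], 0.5)]
glue wrist []
glue scene [([0.5591, 0.2605, -0.0012], 0.93)]
```

View pics/wrist25.png

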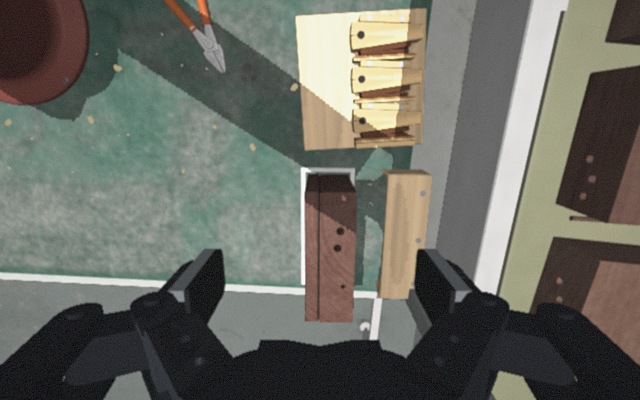

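View pics/scene25.png

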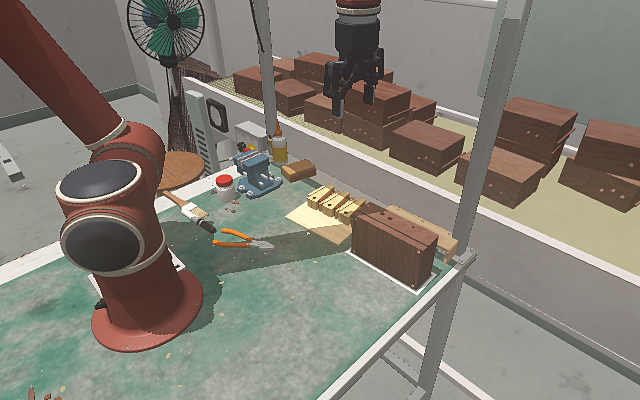

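The case stands inside the outline, and the three wedge dots are at (361,35), (361,79) and (362,120). One last numeric check, then I'll hand in.

Run:
```python
from h import *
import pickle
m=pickle.load(open('m25.pkl','rb'))
p=unproj(m,[(306,191),(355,191),(306,320),(353,321)],.116);print(p.round(4),p.mean(0).round(4))
print((w2c(unproj(m,[(361,35),(361,79),(362,120)],.036))*1000).round(1))
job_done()
```

```text
[[ 0.4107 -0.1814  0.116 ]
 [ 0.4671 -0.1782  0.116 ]
 [ 0.4187 -0.3531  0.116 ]
 [ 0.4796 -0.3511  0.116 ]] [ 0.444 -0.266  0.116]
[[-31.   54.4]
 [-31.9   2.9]
 [-31.5 -48.4]]
the job is handed in; nothing more can be done
```

The job is done and handed in at about 48 s. No verdict was reported.

- **Case out of the way:** I lifted the case and set it down 130 mm towards the robot.
- **Wedges:** All three were in the rack. I drew each one out, put it thin end first into its own slot (wedges from the +y, middle and -y lanes into slots 2, 1 and 0), and pushed it home. Each push took roughly 7–12 N along x and then went hard at 19–20 N. In the last picture all three lie in line, their dots 31–32 mm on the mouth side of the slot origin. The jaw travel itself could only be judged from the force and the pictures.
- **Case back:** It stands upright in its outline. I measured its centre at (0.444, -0.266) against (0.444, -0.270) for the tape; the scene network said (0.439, -0.268). All of these are well within 16 mm. Yaw is within about 1°.
- **Sanding block, jar and glue bottle:** The scene camera shows them unmoved to within 5 mm, its measuring error.
- **Arm:** It was clear of everything and the gripper was open.

The wrist-camera network gave some false sanding block and jar hits on the wedges. I ignored them because the pictures contradict them.

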